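Pack the jars and lock the carrying post in the crate

TASK

Pack every squat glass jar with the flat metal lid upright in the crate, one to a cell. Then take the carrying post out of its stand, set its tapered shank in the socket in the middle of the crate, let go of it, and tap the knob with the wooden mallet (do not push it home by hand) until its flange sits down on the socket rim. Finally stand the mallet, head down, back in the middle of its cork mat, and leave the three bottles standing beside the crate alone.

Things in the scene. Friction and masses are not known exactly. Their poses are not given: they have to be found in the camera images.
- crate: Wooden carry crate without lid, fixed to the bench, 148 mm (its x) by 208 mm (its y), turned a little about the vertical. Floor 10 mm thick, all walls and dividers 70 mm high (floor included) and 6 mm thick. 2 x 2 square cells, 65 mm inside, two along x on each side of a 66 mm wide spine that runs along x through the middle and carries an upright steel socket. Origin: centre of the underside; z up.
- cell0 (a point): Centre of the floor of a crate cell (10 mm above the bench); axes as the crate's.
- cell1 (a point): Centre of the floor of a crate cell (10 mm above the bench); axes as the crate's.
- cell2 (a point): Centre of the floor of a crate cell (10 mm above the bench); axes as the crate's.
- cell3 (a point): Centre of the floor of a crate cell (10 mm above the bench); axes as the crate's.
- socket (a point): Centre of the mouth of the upright steel socket in the middle of the crate, 75 mm above the bench; rim 54 mm outside, 40 mm inside diameter. Inside sits a brass taper sleeve, mouth about 29 mm wide and 2 mm below the rim, narrowing to 17 mm at its floor, 44 mm below the rim.
- sleeve (a joint): How far the brass sleeve has been driven down, m: 0 at the start, 0.014 when a post's flange has come down onto the socket rim. It does not move under less than about 10 N downward, yields slowly (some 25 mm/s at 20 N) and stays where it is driven. Blows or presses of 15 to 20 N are right.
- stand: Dark wooden block, 84 x 84 x 70 mm high, fixed, with a 39 mm through hole in which the post waits. Origin: centre of the underside.
- post_knob (a point): Centre of the wooden knob (44 mm diameter, 35 mm high, flat top) of the steel carrying post; the knob's top is 17.5 mm above this point. The post is 160 mm long, 0.35 kg: from below a tapered shank 58 mm long (16 mm diameter at the tip, 32 mm at the top), a flange 54 mm wide and 7 mm thick, a stem 22 mm thick and 60 mm long, the knob. z runs from tip to knob. At the start it hangs upright by its flange in the stand, with about 3 mm play. The tip is 142.5 mm below this point.
- post_flange (a point): Centre of the underside of the post's flange, on the axis, 58 mm above the tip. With the shank resting in the undriven sleeve it stands 14 mm above the socket rim (the sleeve may take a few mm by hand); driven home it lies on the rim.
- mallet_grip (a point): Point on the handle of the round wooden mallet, 110 mm above its striking face. Mallet: head a 68 mm wide, 60 mm high cylinder, whose flat underside is the striking face; above it a handle 30 mm thick and 90 mm long; 150 mm in all, 0.4 kg. It stands head down; z up along the handle.
- mallet_face (a point): Centre of the mallet's flat striking face (the underside of its head).
- mat_top (a point): Centre of the top of the round cork mat, 120 mm wide, 4 mm thick, fixed, on which the mallet stands at the start.
- jar0_mid (a point): Centre (half-way up) of a closed squat glass jar with a flat metal lid, 56 mm diameter all the way up, 100 mm high, about 0.3 kg, weighted low by its filling, standing on the bench; z up. All jars are alike; three or four are there, the other is absent (None).
- jar1_mid (a point): Centre (half-way up) of a closed squat glass jar with a flat metal lid, 56 mm diameter all the way up, 100 mm high, about 0.3 kg, weighted low by its filling, standing on the bench; z up. All jars are alike; three or four are there, the other is absent (None).
- jar2_mid (a point): Centre (half-way up) of a closed squat glass jar with a flat metal lid, 56 mm diameter all the way up, 100 mm high, about 0.3 kg, weighted low by its filling, standing on the bench; z up. All jars are alike; three or four are there, the other is absent (None).
- jar3_mid (a point): Centre (half-way up) of a closed squat glass jar with a flat metal lid, 56 mm diameter all the way up, 100 mm high, about 0.3 kg, weighted low by its filling, standing on the bench; z up. All jars are alike; three or four are there, the other is absent (None).
- oil_tall: Tall amber bottle, 74 mm wide, 250 mm high; to be left alone. Origin: centre of its underside.
- oil_green: Tall green bottle, 68 mm wide, 220 mm high; to be left alone. Origin: centre of its underside.
- lotion: White plastic bottle, 60 mm wide, 150 mm high; to be left alone. Origin: centre of its underside.
Things that resemble listed ones, but are neither listed nor needed, are in the scene too. What is shaped like the part that bears jar1_mid but blue is not meant.

How it is judged:
On the way, in this order (a step that is already met when the one before it is completed fails the run):
1. every jar stands upright in a crate cell of its own (z of jar0_mid in the frame of crate between 0.055 and 0.07 m and x of jar0_mid in the frame of crate between -0.069 and 0.069 m and y of jar0_mid in the frame of crate between -0.099 and 0.099 m and angle between each of jar0_mid, jar1_mid, jar2_mid, jar3_mid's own z axis and vertical below 0.25 rad and z of jar1_mid in the frame of crate between 0.055 and 0.07 m and x of jar1_mid in the frame of crate between -0.069 and 0.069 m and y of jar1_mid in the frame of crate between -0.099 and 0.099 m and z of jar2_mid in the frame of crate between 0.055 and 0.07 m and x of jar2_mid in the frame of crate between -0.069 and 0.069 m and y of jar2_mid in the frame of crate between -0.099 and 0.099 m and z of jar3_mid in the frame of crate between 0.055 and 0.07 m and x of jar3_mid in the frame of crate between -0.069 and 0.069 m and y of jar3_mid in the frame of crate between -0.099 and 0.099 m), for 0.2 s.
2. the post stands in the socket, let go, not yet driven home (horizontal distance between post_flange and socket below 0.004 m and angle between post_flange's own z axis and vertical below 0.06 rad and z of post_flange in the frame of socket between 0.005 and 0.018 m and contact force between the fingers and post below 0.1 N), for 0.2 s.
3. the mallet strikes the post (contact force between mallet and post above 3 N).
4. the post is driven home, its flange on the socket rim (horizontal distance between post_flange and socket below 0.004 m and angle between post_flange's own z axis and vertical below 0.06 rad and z of post_flange in the frame of socket below 0.0025 m and value of joint sleeve above 0.011 m), for 0.2 s.
At the end, for the whole second after the job is handed in: Every jar stands upright (within 14 degrees, about what the cell's play allows) on the floor of a crate cell, one per cell; the post is upright in the socket with its flange within 2.5 mm of the rim; the mallet stands upright within 30 mm of the middle of its mat, at rest (all of step 1 and all of step 4 and horizontal distance between mallet_face and mat_top below 0.03 m and z of mallet_face in the frame of mat_top below 0.004 m and angle between mallet_grip's own z axis and vertical below 0.1 rad and linear speed of each of mallet, post below 0.03 m/s); the robot touches nothing.
It fails at once if the post is pushed home by hand (the sleeve sinking beyond 7 mm while the fingers touch the post) (value of joint sleeve above 0.007 m and velocity of joint sleeve above 0.004 m/s and contact force between the fingers and post above 0.5 N).
It fails at once if one of the three bottles beside the crate is moved more than 40 mm (distance of any of oil_tall, oil_green, lotion from where it was at the start of the episode above 0.04 m).
Of jar0, jar1, jar2, jar3 only 3 to 4 are there at a start; the rules pass over those that are not, and their reading is None.
At some moment in a run one of jar0, jar1, jar2, jar3, mallet may be knocked a few centimetres aside while the robot is not near it.
It also fails if it takes over 192 s, if anything falls off the work surface, if the arm or the gripper's body presses on something with over 40 N, if the wrist force passes 120 N, or if a joint passes its speed limit or range.

ROBOT

A 6-joint arm with a two-finger parallel gripper is mounted at the origin on the work surface. World frame = base frame: x ahead of the robot, y to its left, z up, the work surface at z = 0. Lengths are in m, angles in rad, forces in N, time in s.
With the tool pointing down it reaches from about 0.3 to 0.775 m from the base axis. Payload 14.6 kg.
Tool frame: the origin (TCP) lies midway between the tips of the shut fingers; the grasp point (between the pads) lies 19 mm behind it (ctrl.tcp_to_grasp is the z of the grasp point in the tool frame, in m); z points along the fingers, y is the line along which they close (so a half turn about z gives the same grasp; the last joint's range is limited). The gripper opens to 94 mm and grips with 3 to 60 N. Pads are 16 mm wide; open, the fingers measure 119 mm over their backs; the gripper's body (75 mm by 177 mm) begins 78 mm behind the grasp point.
Start: joints at [-1.22, 0.3, 1.521, -0, 1.321, -0.067], TCP at [0.223, -0.503, 0.172] pointing down, gripper open.
Joint ranges: [-3.03, 3.03], [-0.79, 2.21], [0.23, 2.52], [-1.04, 4.18], [0, 3.07], [-2.55, 2.55]. Speed limits (rad/s): [2.22, 2.22, 2.57, 3.14, 3.14, 3.14].

INTERFACE

Orientations are given as [roll, pitch, yaw] about the fixed x, y, z axes, in that order (R = Rz(yaw) Ry(pitch) Rx(roll)).
In Python, from station import monitor, camera, ctrl gives the robot as it stands.
- The arm moves only by the tool apply_moves, never from a script. Its argument "plan" is one flat list of numbers, 4 for each row, row after row: the shift along the tool's x, y, z in mm, then the turn about the tool's z in rad. In form: [dx, dy, dz, spin, dx, dy, dz, spin, ...]. A call has 1 to 20 rows; each row shifts and turns the commanded pose from where the row before left it, along the tool's axes as they then stand; what a row does not reach is not made up. A row lasts 1/10 s, in which the tool goes at most 50 mm and 8.59 degrees, less where a joint would pass 70% of its speed; a pose out of reach is approached as far as the arm can. A call is refused whole if a number of a shift passes 50 or a number of a turn 0.15, either way. A call with a gripper value outside its range is refused whole. "hand" is the gripper command: -1 is shut, 1 is fully open, values between are in proportion, set as the call begins (left out, the last holds). The fingers move at their own pace and stop on an object; "squeeze" is the grip in N (left out, the last holds). Time passes only in rows, so rows that do not move let the fingers close. It gives the time, the measured TCP pose, the force, the opening and the grip force at its end, in the units of the state.
- monitor.get_obs(): the state, without advancing time (a new reading comes with each control period).
- camera(name): name is "scene" or "top"; returns a dict with "image" (420x560x3 uint8, red, green, blue), "range_z" (420x560 float32, m along the optical axis (not along the pixel's ray), 0 where there is no reading), "mtx" (3x3 intrinsics, pixels), "rvec" (rotation vector, rad) and "tvec" (3), from world to camera coordinates, as OpenCV has them. Camera axes: x right, y down, z forward; pixel columns grow to the right and rows downward; lengths in m; the calibration is good to about 2 mm. A picture is of the moment at which its call begins.
- ctrl.hand_in(): hands the job in; it is judged then, once.
The state is a dict: "time_s": time; "qpos": joint angles; "joint_vel": joint speeds; "tau": joint torques, N m; "ee_pos": TCP position; "eef_rot": TCP orientation; "force": force on the tool from outside, world axes, zero at the start; "moment": the same for the moment, N m; "grip_width": finger opening in m; "grip_force": force on a finger pad.
Only numpy, scipy, OpenCV 4.12 (cv2) and the standard library are available. Lean on these libraries where they do the work, as an engineer would, in place of code of your own. Each camera call takes 0.05 s, during which the arm holds its last target. There are 200 camera calls.

## Working session

There is one attempt and no reset: what is moved stays moved. The work goes in short steps, Python scripts to look and compute and a tool call to move; the robot and the scene stay as the last step left them, time stands still between calls to the robot, and variables do not carry over. Pictures are saved under pics/ and viewed, at most 14 in all, crops included, and the job is handed in when it is done.

Besides the shell and the picture viewer there is one more tool, called after "Emit:" by a JSON object that holds its "api" and its "payload". apply_moves: Moves the arm, as the interface text tells. Its arguments: {"type":"object","properties":{"plan":{"type":"array","items":{"type":"number"}},"hand":{"type":"number"},"squeeze":{"type":"number"}},"required":["plan"]}

```bash
mkdir -p pics
cat > h.py <<'E'
import numpy as np, cv2
from station import monitor, camera, ctrl
def cam(n):
    c=camera(n); c['R']=cv2.Rodrigues(np.array(c['rvec'],float))[0]; c['t']=np.array(c['tvec'],float).ravel(); return c
def cloud(c):
    z=c['range_z']; v,u=np.mgrid[:z.shape[0],:z.shape[1]]; K=np.array(c['mtx'])
    p=np.stack([(u-K[0,2])/K[0,0]*z,(v-K[1,2])/K[1,1]*z,z],-1)
    w=(p-c['t'])@c['R']; w[z==0]=np.nan; return w
def save(n,im): cv2.imwrite('pics/'+n,cv2.cvtColor(np.ascontiguousarray(im),cv2.COLOR_RGB2BGR))
E
python3 - <<'E'
from h import *
for n in('top','scene'):
    c=cam(n); save(n+'0.png',c['image']); w=cloud(c); np.savez(n+'0.npz',w=w,im=c['image'],K=c['mtx'],R=c['R'],t=c['t'])
    print(n,-c['R'].T@c['t'],c['R'][2],c['mtx'][0])
print(monitor.get_obs(),ctrl.tcp_to_grasp)
E
```

```text
top [0.46393947 0.03327519 1.50322004] [ 0.05189928 -0.01667156 -0.99851316] [438.26458397   0.         280.2060774 ]
scene [1.33566847 0.20611437 1.20223871] [-0.59285015 -0.13801646 -0.79339786] [479.10777938   0.         287.73602983]
{'time_s': 0.1, 'qpos': array([-1.21958353e+00,  3.00426894e-01,  1.52155452e+00, -2.54838467e-06,
        1.32070640e+00, -6.66114141e-02]), 'joint_vel': array([-0.00107924, -0.00204551, -0.00290542,  0.00074326,  0.00051856,
       -0.00071489]), 'tau': array([ 1.40639506e-03, -5.32645333e+01, -3.53281403e+01,  7.09078484e-02,
        2.34941411e-02, -9.20383377e-05]), 'ee_pos': array([ 0.22306621, -0.50241755,  0.17182183]), 'eef_rot': array([-3.14049976e+00, -7.04334184e-05,  4.17824805e-01]), 'force': array([ 0.63866335,  0.28781869, -0.56231607]), 'moment': array([-0.04034139, -0.00222477, -0.00082551]), 'grip_force': 0.0, 'grip_width': 0.09396067938530184} -0.0188
```

View pics/top0.png

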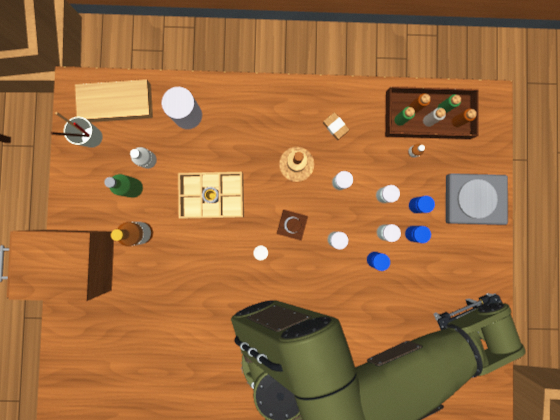

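View pics/scene0.png

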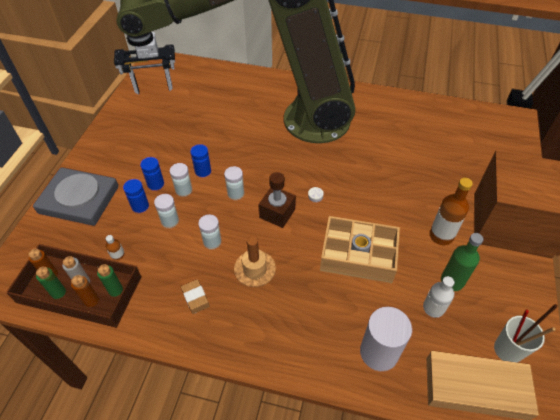

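The top view shows four clear jars with metal lids at about (344,180), (389,193), (390,232) and (339,240). Three blue look-alikes are at (423,204), (418,234) and (378,261). The mallet on its mat is at (297,163), the post in its stand at (292,224), the crate at (210,195), and the bottles at (140,157), (125,185) and (130,234). The clear jars fit the description because they aren't blue. Next I'll measure and make one enlarged crop to confirm.

```bash
cat >> h.py <<'E'
def blobs(w,lo,hi,box,minn=15):
    m=((w[...,2]>lo)&(w[...,2]<hi)&(w[...,0]>box[0])&(w[...,0]<box[1])&(w[...,1]>box[2])&(w[...,1]<box[3])).astype(np.uint8)
    n,l=cv2.connectedComponents(m,connectivity=4); o=[]
    for i in range(1,n):
        k=l==i
        if k.sum()>=minn:
            p=w[k]; vu=np.argwhere(k).mean(0)
            (cx,cy),r=cv2.minEnclosingCircle(p[:,:2].astype(np.float32))
            o.append((vu[::-1].round(),k.sum(),p.mean(0).round(4),np.round([cx,cy,r],4),np.round(np.median(p[:,2]),4)))
    return o
E
python3 - <<'E'
from h import *
for n in('top','scene'):
    d=np.load(n+'0.npz'); w=d['w']; im=d['im']
    print(n,'bench z',np.nanmedian(w[...,2]))
    print('lids');[print(*b,im[int(b[0][1]),int(b[0][0])]) for b in blobs(w,.092,.108,(.2,.8,-.6,.35),20)]
    print('hi');[print(*b,im[int(b[0][1]),int(b[0][0])]) for b in blobs(w,.135,.2,(.2,.8,-.25,.55),8)]
    k=(w[...,2]>.062)&(w[...,2]<.08)&(w[...,0]>.3)&(w[...,0]<.65)&(w[...,1]>.08)&(w[...,1]<.4)
    print('crate',cv2.minAreaRect(w[k][:,:2].astype(np.float32)),k.sum())
    k=(w[...,2]>.06)&(w[...,2]<.08)&(w[...,0]>.3)&(w[...,0]<.5)&(w[...,1]>-.12)&(w[...,1]<.08)
    print('stand',cv2.minAreaRect(w[k][:,:2].astype(np.float32)))
    k=(w[...,2]>.0025)&(w[...,2]<.007)&(w[...,0]>.45)&(w[...,0]<.7)&(w[...,1]>-.12)&(w[...,1]<.08)
    print('mat',cv2.minEnclosingCircle(w[k][:,:2].astype(np.float32)),k.sum())
t=np.load('top0.npz')['im'];save('crop0.png',cv2.resize(t[140:290,160:440],None,fx=2.8,fy=2.8,interpolation=2))
E
```

```text
top bench z -0.0013173692446936645
lids
[344. 180.] 227 [ 0.6045 -0.1944  0.0993] [ 0.6042 -0.1946  0.0282] 0.0994 [243 241 245]
[391. 194.] 234 [ 0.5636 -0.3465  0.0988] [ 0.5639 -0.3467  0.0281] 0.0986 [241 238 243]
[426. 204.] 235 [ 0.5325 -0.4603  0.099 ] [ 0.532  -0.4615  0.0281] 0.0987 [ 29 101 233]
[392. 233.] 233 [ 0.4369 -0.3508  0.0991] [ 0.4362 -0.3513  0.0284] 0.099 [242 240 244]
[422. 235.] 233 [ 0.4342 -0.4495  0.0992] [ 0.4337 -0.4502  0.0286] 0.0993 [ 32 103 235]
[339. 241.] 237 [ 0.4085 -0.1831  0.0991] [ 0.4089 -0.1835  0.0279] 0.0991 [242 240 244]
[381. 262.] 236 [ 0.3434 -0.319   0.0988] [ 0.343  -0.3195  0.0284] 0.0989 [ 35 107 236]
hi
[178. 114.] 217 [0.7877 0.3323 0.1565] [0.7999 0.3342 0.0431] 0.1585 [236 233 238]
[135. 154.] 72 [0.6621 0.4633 0.1483] [0.6627 0.4641 0.0138] 0.1489 [252 253 251]
[299. 157.] 78 [ 0.6676 -0.043   0.152 ] [ 0.6683 -0.0434  0.0149] 0.1526 [202 125  63]
[121. 185.] 292 [0.564  0.5006 0.1533] [0.5659 0.5103 0.0334] 0.1499 [53 91 45]
[294. 225.] 164 [ 0.4546 -0.0316  0.1706] [ 0.4546 -0.0322  0.022 ] 0.1708 [107  58  33]
[131. 234.] 3
[... 1561 characters left out ...]
 0.467  0.1652] [0.4208 0.471  0.0367] 0.1649 [134  73  23]
[252. 242.] 124 [ 0.6764 -0.0428  0.15  ] [ 0.6742 -0.0443  0.0157] 0.1525 [155  89  41]
[466. 255.] 463 [0.5825 0.5051 0.1566] [0.5723 0.509  0.0334] 0.153 [48 97 48]
[447. 282.] 117 [0.6697 0.4627 0.1481] [0.6681 0.4624 0.0149] 0.1492 [215 213 208]
[392. 312.] 210 [0.7911 0.3353 0.1602] [0.7982 0.3357 0.0393] 0.1602 [200 193 201]
crate ((0.5491498708724976, 0.23747798800468445), (0.15548592805862427, 0.2078595906496048), 2.806335926055908) 1515
stand ((0.45796993374824524, -0.03304026275873184), (0.08650779724121094, 0.08753964304924011), 76.40863037109375)
mat ((0.5739306211471558, -0.025029519572854042), 0.15550026297569275) 723
```

View pics/crop0.png

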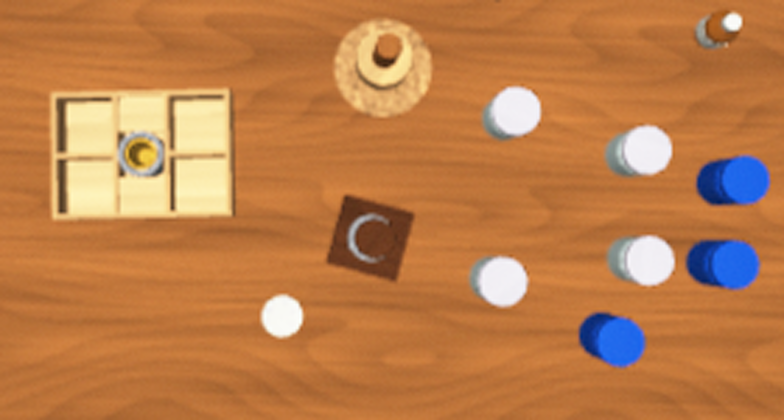

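The crop confirms it: four clear jars with white-metal lids are the ones meant, and the three blue ones are not. Positions measure well (lids 56 mm wide at z≈0.099, crate 148×208, stand 84). I'll turn the tool to the crate's yaw and work in crate-aligned axes, where tool x is crate x and tool y is minus crate y.

```bash
cat >> h.py <<'E'
TH=0.0477; C=np.array([.5457,.2385])
A=np.array([[np.cos(TH),np.sin(TH)],[-np.sin(TH),np.cos(TH)]])   # world->crate-aligned
def cf(p): return A@(np.array(p)[:2]-C)
def jars():
    c=cam('top'); w=cloud(c); im=c['image']; o=[]
    for b in blobs(w,.09,.12,(.2,.8,-.6,.4),60):
        col=im[int(b[0][1]),int(b[0][0])].astype(int)
        if b[1]>150 and col.min()>150: o.append((b[3],cf(b[3]).round(4),b[4]))
    return o
def go(xy,z):   # xy in crate frame -> mm in tool axes
    s=monitor.get_obs(); p=s['ee_pos']; y=s['eef_rot'][2]; d=np.array(xy)-cf(p)
    e=TH-y; d=np.array([np.cos(-e)*d[0]-np.sin(-e)*d[1],np.sin(-e)*d[0]+np.cos(-e)*d[1]])if False else d
    w=A.T@d; t=np.array([np.cos(y)*w[0]+np.sin(y)*w[1],np.sin(y)*w[0]-np.cos(y)*w[1],p[2]-z])*1000
    print('at',cf(p).round(4),p[2].round(4),'rot',np.round(s['eef_rot'],4),'tool mm',t.round(1),'spin',round(y-TH,4),'t',s['time_s'],'gw',round(s['grip_width'],4))
E
sed -i '/e=TH-y;/d' h.py
sed -i 's/y=s\[.eef_rot.\]\[2\]; d=/y=s["eef_rot"][2]; d=/' h.py
python3 - <<'E'
from h import *
[print(*j) for j in jars()]
E
```

```text
[ 0.6046 -0.1948  0.0277] [ 0.0382 -0.4356] 0.0993
[ 0.564  -0.3471  0.0282] [-0.0096 -0.5858] 0.0985
[ 0.4374 -0.3512  0.0288] [-0.1363 -0.5839] 0.0989
[ 0.4086 -0.1836  0.0282] [-0.1571 -0.4151] 0.0991
```

Emit:
{"api": "apply_moves", "payload": {"plan": [0, 0, -25, 0.124, 0, 0, -25, 0.123, 0, 0, -25, 0.123, 0, 0, -15, 0], "hand": 0.6}}

```text
time_s: 0.55
ee_pos: [0.2232, -0.5029, 0.2641]
eef_rot: [3.14, -0.001, 0.043]
force: [-0.9, 1.5, -0.6]
grip_width: 0.0753
grip_force: 0.0
```

Run:
```python
from h import *
for j in jars(): print(*j); go(j[1],.066)
```

```text
[ 0.604  -0.1949  0.028 ] [ 0.0376 -0.4357] 0.0989
at [-0.3573 -0.7257] 0.266 rot [ 3.1376e+00 -1.2000e-03  4.6800e-02] tool mm [ 394.6 -290.3  200. ] spin -0.0009 t 0.6 gw 0.0749
[ 0.5644 -0.3459  0.0282] [-0.0092 -0.5846] 0.0987
at [-0.3573 -0.7257] 0.266 rot [ 3.1376e+00 -1.2000e-03  4.6800e-02] tool mm [ 348.  -141.4  200. ] spin -0.0009 t 0.6 gw 0.0749
[ 0.4366 -0.352   0.0285] [-0.1371 -0.5846] 0.0991
at [-0.3573 -0.7257] 0.266 rot [ 3.1376e+00 -1.2000e-03  4.6800e-02] tool mm [ 220.1 -141.3  200. ] spin -0.0009 t 0.6 gw 0.0749
[ 0.4088 -0.1835  0.0278] [-0.1569 -0.415 ] 0.0993
at [-0.3573 -0.7257] 0.266 rot [ 3.1376e+00 -1.2000e-03  4.6800e-02] tool mm [ 200.1 -310.8  200. ] spin -0.0009 t 0.6 gw 0.0749
```

Emit:
{"api": "apply_moves", "payload": {"plan": [27.5, -17.7, 0, 0, 27.5, -17.7, 0, 0, 27.5, -17.7, 0, 0, 27.5, -17.7, 0, 0, 27.5, -17.7, 0, 0, 27.5, -17.7, 0, 0, 27.5, -17.7, 0, 0, 27.5, -17.7, 0, 0, 0, 0, 25, 0, 0, 0, 25, 0, 0, 0, 25, 0, 0, 0, 0, 0, 0, 0, 0, 0]}}

```text
time_s: 1.9
ee_pos: [0.4361, -0.3507, 0.1877]
eef_rot: [-3.141, 0.0, 0.048]
force: [0.4, 0.6, 0.5]
grip_width: 0.0755
grip_force: 0.0
```

Run:
```python
from h import *
go((-.137,-.5844),.066)
```

```text
at [-0.1375 -0.5833] 0.1877 rot [-3.1413e+00  3.0000e-04  4.8100e-02] tool mm [  0.5   1.1 121.7] spin 0.0004 t 1.9 gw 0.0755
```

Emit:
{"api": "apply_moves", "payload": {"plan": [0, 1, 25, 0, 0, 0, 25, 0, 0, 0, 25, 0, 0, 0, 25, 0, 0, 0, 22, 0, 0, 0, 0, 0, 0, 0, 0, 0]}}

```text
time_s: 2.6
ee_pos: [0.4368, -0.3523, 0.0669]
eef_rot: [3.14, -0.001, 0.048]
force: [1.0, 0.0, -0.1]
grip_width: 0.0755
grip_force: 0.0
```

Emit:
{"api": "apply_moves", "payload": {"plan": [0, 0, 0, 0, 0, 0, 0, 0, 0, 0, 0, 0, 0, 0, 0, 0, 0, 0, 0, 0, 0, 0, 0, 0], "hand": -1, "squeeze": 20}}

```text
time_s: 3.2
ee_pos: [0.4377, -0.3522, 0.0685]
eef_rot: [3.139, -0.004, 0.048]
force: [-0.5, 9.1, 30.8]
grip_width: 0.0308
grip_force: 20.0
```

Emit:
{"api": "apply_moves", "payload": {"plan": [0, 0, -10, 0, 0, 0, -25, 0, 0, 0, -25, 0, 0, 0, -30, 0, 0, 0, -35, 0, 0, 0, -35, 0, 0, 0, -40, 0, 0, 0, 0, 0]}}

```text
time_s: 4.0
ee_pos: [0.4372, -0.3527, 0.2712]
eef_rot: [3.135, -0.006, 0.048]
force: [0.7, -0.5, -0.1]
grip_width: 0.0006
grip_force: 0.0
```

Run:
```python
from h import *
print([len(jars())]); [print(i,j,end=' ') or go((i*.0355,j*.0655),.276) for i in(-1,1) for j in (-1,1)]
```

```text
[3]
-1 -1 at [-0.137  -0.5849] 0.268 rot [ 3.1383 -0.0032  0.0478] tool mm [ 101.6 -519.3   -8. ] spin 0.0001 t 4.05 gw 0.0005
-1 1 at [-0.137  -0.5849] 0.268 rot [ 3.1383 -0.0032  0.0478] tool mm [ 101.6 -650.3   -8. ] spin 0.0001 t 4.05 gw 0.0005
1 -1 at [-0.137  -0.5849] 0.268 rot [ 3.1383 -0.0032  0.0478] tool mm [ 172.6 -519.3   -8. ] spin 0.0001 t 4.05 gw 0.0005
1 1 at [-0.137  -0.5849] 0.268 rot [ 3.1383 -0.0032  0.0478] tool mm [ 172.6 -650.3   -8. ] spin 0.0001 t 4.05 gw 0.0005
```

The jar wasn't held: the width at closing was 31 mm, and it's now 0. Looking.

Run:
```python
from h import *
[print(*j) for j in jars()]
c=cam('scene'); save('s1.png',cv2.resize(c['image'][60:330,60:420],None,fx=2.2,fy=2.2))
```

```text
[ 0.6047 -0.1948  0.0278] [ 0.0383 -0.4356] 0.0994
[ 0.5641 -0.3468  0.0282] [-0.0095 -0.5855] 0.0987
[ 0.4086 -0.1838  0.0281] [-0.1571 -0.4153] 0.0992
```

View pics/s1.png

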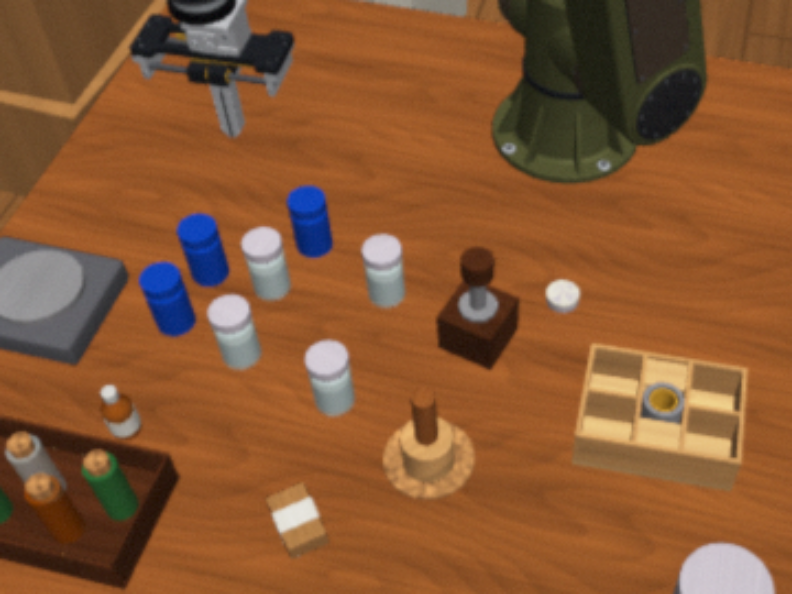

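The clear jar still stands at crop (264,262), roughly its old place. I'll measure exactly how it and the fingertips stand.

Run:
```python
from h import *
c=cam('scene'); w=cloud(c)
[print(*b) for b in blobs(w,.092,.108,(.3,.7,-.5,-.1),20)]
for z in(.19,.21,.23,.25,.27,.29):
  for b in blobs(w,z,z+.02,(.3,.6,-.5,-.2),4): print(z,*b)
p=monitor.get_obs(); print(p['ee_pos'])
c=cam('top'); w=cloud(c)
[print('top',*b) for b in blobs(w,.02,.5,(.3,.55,-.5,-.25),20)]
```

```text
[198. 151.] 191 [ 0.3499 -0.3195  0.0993] [ 0.3484 -0.3206  0.0299] 0.0994
[149. 164.] 209 [ 0.4415 -0.4495  0.0989] [ 0.4386 -0.449   0.0303] 0.099
[178. 170.] 208 [ 0.4432 -0.3511  0.099 ] [ 0.4404 -0.3549  0.0324] 0.0992
[233. 173.] 212 [ 0.4152 -0.1838  0.0988] [ 0.4145 -0.1866  0.0312] 0.099
[132. 186.] 230 [ 0.5391 -0.4606  0.0991] [ 0.5376 -0.4624  0.0303] 0.0992
[163. 201.] 244 [ 0.5704 -0.3473  0.0991] [ 0.5693 -0.3489  0.0299] 0.0993
[208. 222.] 264 [ 0.6109 -0.195   0.0992] [ 0.6101 -0.1962  0.0293] 0.0993
0.29 [165. 120.] 20 [ 0.4459 -0.3501  0.305 ] [ 0.4453 -0.35    0.0104] 0.3057
[ 0.4358546  -0.35145919  0.26420579]
top [387. 200.] 81 [ 0.5437 -0.3402  0.0816] [ 0.548  -0.3432  0.0213] 0.0952
top [422. 206.] 312 [ 0.5283 -0.4536  0.0849] [ 0.5327 -0.4599  0.029 ] 0.0969
top [398. 235.] 738 [ 0.4376 -0.3004  0.3356] [ 0.4342 -0.3536  0.0951] 0.4352
top [428. 251.] 50 [ 0.4044 -0.3283  0.4888] [ 0.3995 -0.3303  0.0158] 0.4899
top [379. 261.] 326 [ 0.3451 -0.3138  0.0881] [ 0.3432 -0.3193  0.0287] 0.0976
```

Run:
```python
from h import *
c=cam('scene'); w=cloud(c); K=np.array(c['mtx'])
for v in range(96,130): print(v,w[v,160:172:2,2].round(3),w[v,165].round(3))
p=monitor.get_obs()['ee_pos']
for dz in (0,.0188,.035):
  q=c['R']@(p+[0,0,dz])+c['t']; print(dz,(K@q/q[2])[:2], p)
save('tip.png',cv2.resize(c['image'][60:180,100:260],None,fx=5,fy=5))
```

```text
96 [0.411 0.411 0.405 0.41  0.408 0.409] [ 0.466 -0.322  0.409]
97 [ 0.409  0.406  0.401  0.376  0.003 -0.004] [ 0.433 -0.342  0.375]
98 [ 0.401  0.402  0.382  0.371  0.003 -0.002] [ 0.439 -0.34   0.377]
99 [ 0.398  0.401  0.376  0.369 -0.001  0.003] [ 0.442 -0.338  0.376]
100 [ 0.374  0.375  0.376  0.367  0.003 -0.004] [ 0.436 -0.343  0.368]
101 [ 0.369  0.372  0.371  0.365 -0.     0.001] [ 0.44  -0.341  0.368]
102 [ 0.367  0.369  0.369  0.363  0.006 -0.001] [ 0.441 -0.341  0.366]
103 [ 0.362  0.363  0.366  0.357  0.351 -0.003] [ 0.446 -0.339  0.367]
104 [0.359 0.363 0.365 0.356 0.348 0.   ] [ 0.444 -0.34   0.361]
105 [ 0.356  0.356  0.359  0.356  0.346 -0.009] [ 0.447 -0.34   0.36 ]
106 [ 0.351  0.356  0.353  0.355  0.342 -0.   ] [ 0.446 -0.341  0.356]
107 [ 0.348  0.352  0.351  0.35   0.339 -0.   ] [ 0.443 -0.343  0.35 ]
108 [ 0.348  0.342  0.348  0.347  0.337 -0.001] [ 0.442 -0.344  0.345]
109 [ 0.345  0.346  0.344  0.349  0.337 -0.   ] [ 0.445 -0.343  0.345]
110 [ 0.34   0.336  0.341  0.345  0.334 -0.001] [ 0.447 -0.343  0.343]
111 [0.339 0.337 0.336 0.34  0.331 0.002] [ 0.447 -
[... 762 characters left out ...]
03  0.    -0.004  0.002 -0.001 -0.002] [ 0.158 -0.535 -0.001]
124 [-0.     0.003  0.001  0.001  0.002 -0.002] [ 0.164 -0.532 -0.   ]
125 [-0.007  0.     0.004  0.     0.     0.002] [ 0.168 -0.531 -0.001]
126 [-0.002 -0.005 -0.007 -0.002  0.001  0.008] [ 0.172 -0.529 -0.002]
127 [ 0.001 -0.004 -0.004  0.002 -0.    -0.002] [ 0.184 -0.523  0.005]
128 [-0.001 -0.001 -0.003  0.002 -0.006 -0.003] [ 0.185 -0.523  0.001]
129 [-0.005 -0.004  0.002 -0.005 -0.003  0.003] [ 0.183 -0.526 -0.006]
0 [169.13996339 128.43551504] [ 0.43589989 -0.35148735  0.26415343]
0.0188 [167.88692182 123.43757084] [ 0.43589989 -0.35148735  0.26415343]
0.035 [166.78457648 119.04070115] [ 0.43589989 -0.35148735  0.26415343]
```

View pics/tip.png

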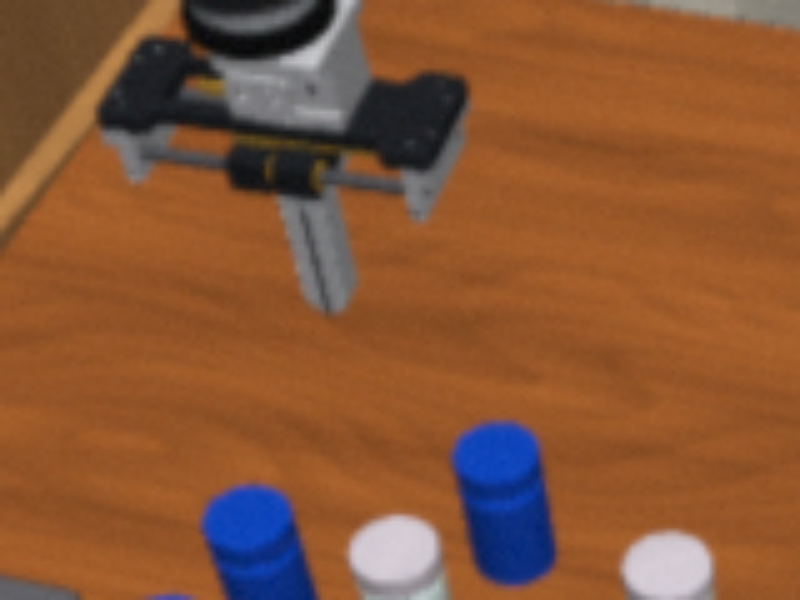

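The crop shows the shut fingertips end at pixel (165,122), where the depth gives z≈0.298, while the state reads 0.264. So true tip z is about reported + 0.033, which fits the fingers having closed on the lid's rim at z≈0.10. I'll apply that offset from here; xy agrees within about 3 mm.

Emit:
{"api": "apply_moves", "payload": {"plan": [0, 0, 30, 0, 0, 0, 30, 0, 0, 0, 25, 0, 0, 0, 0, 0, 0, 0, 0, 0], "hand": 0.6}}

```text
time_s: 4.8
ee_pos: [0.4362, -0.3518, 0.1807]
eef_rot: [-3.141, 0.0, 0.048]
force: [0.3, -0.3, 0.3]
grip_width: 0.0371
grip_force: 0.0
```

Run:
```python
from h import *
go((-.137,-.5844),.034)
c=cam('scene');w=cloud(c)
for z in np.arange(.19,.27,.01):
  for b in blobs(w,z,z+.01,(.38,.5,-.45,-.25),3): print(z.round(2),*b)
```

```text
at [-0.1375 -0.5844] 0.1807 rot [-3.1412e+00  3.0000e-04  4.7800e-02] tool mm [  0.5   0.  146.7] spin 0.0001 t 4.8 gw 0.0371
0.21 [164. 140.] 10 [ 0.4417 -0.3734  0.2176] [ 0.4395 -0.3721  0.0094] 0.2182
0.22 [163. 139.] 15 [ 0.4442 -0.3748  0.226 ] [ 0.4405 -0.3752  0.0111] 0.2257
0.22 [181. 139.] 5 [ 0.4317 -0.3233  0.2242] [ 0.4313 -0.3233  0.0048] 0.2244
0.22 [178. 142.] 7 [ 0.4449 -0.329   0.2238] [ 0.4446 -0.3289  0.0032] 0.2229
0.23 [163. 136.] 18 [ 0.4413 -0.3756  0.2335] [ 0.4376 -0.3776  0.0111] 0.2326
0.23 [179. 139.] 20 [ 0.4416 -0.3247  0.2346] [ 0.439  -0.3259  0.0111] 0.2347
0.24 [162. 134.] 16 [ 0.4433 -0.3738  0.2452] [ 0.4412 -0.3742  0.0103] 0.2443
0.24 [178. 136.] 16 [ 0.4418 -0.3256  0.2451] [ 0.4369 -0.3271  0.01  ] 0.2452
0.25 [161. 131.] 21 [ 0.4441 -0.375   0.2545] [ 0.4408 -0.3757  0.0109] 0.2546
0.25 [178. 134.] 17 [ 0.4403 -0.3253  0.2545] [ 0.4372 -0.3274  0.0111] 0.2542
0.26 [160. 128.] 18 [ 0.4434 -0.3749  0.2653] [ 0.4399 -0.3756  0.0107] 0.2653
0.26 [179. 129.] 7 [ 0.433  -0.3226  0.2661] [ 0.4327 -0.3228  0.0043] 0.2656
0.26 [176. 132.] 11 [ 0.4453 -0.3263  0.2653] [ 0.4459 -0.3262  0.0053] 0.2654
0.27 [162. 124.] 7 [ 0.4347 -0.3727  0.2744] [ 0.4354 -0.3728  0.006 ] 0.274
0.27 [176. 128.] 18 [ 0.4408 -0.3256  0.2743] [ 0.4375 -0.3268  0.0106] 0.274
0.27 [158. 127.] 10 [ 0.4471 -0.3778  0.2735] [ 0.4483 -0.3776  0.0054] 0.2735
```

Emit:
{"api": "apply_moves", "payload": {"plan": [0, 0, 0, 0, 0, 0, 0, 0, 0, 0, 0, 0, 0, 0, 25, 0, 0, 0, 25, 0, 0, 0, 25, 0, 0, 0, 25, 0, 0, 0, 25, 0, 0, 0, 22, 0, 0, 0, 0, 0, 0, 0, 0, 0]}}

```text
time_s: 5.95
ee_pos: [0.4364, -0.3519, 0.0341]
eef_rot: [3.141, -0.0, 0.048]
force: [0.4, -0.3, 0.3]
grip_width: 0.075
grip_force: 0.0
```

Emit:
{"api": "apply_moves", "payload": {"plan": [0, 0, 0, 0, 0, 0, 0, 0, 0, 0, 0, 0, 0, 0, 0, 0, 0, 0, 0, 0], "hand": -1}}

```text
time_s: 6.45
ee_pos: [0.4365, -0.352, 0.0343]
eef_rot: [3.141, -0.001, 0.048]
force: [-1.4, 0.7, 6.8]
grip_width: 0.0557
grip_force: 20.0
```

Emit:
{"api": "apply_moves", "payload": {"plan": [0, 0, -10, 0, 0, 0, -25, 0, 0, 0, -25, 0, 0, 0, -30, 0, 0, 0, -35, 0, 0, 0, -35, 0, 0, 0, -40, 0, 0, 0, 0, 0]}}

```text
time_s: 7.25
ee_pos: [0.4373, -0.3527, 0.2392]
eef_rot: [3.136, -0.006, 0.048]
force: [-0.3, 0.4, -4.1]
grip_width: 0.0558
grip_force: 20.0
```

Run:
```python
from h import *
[print(i,j,end=' ') or go((i*.0355,j*.0655),.234) for i in(-1,1) for j in (-1,1)]
```

```text
-1 -1 at [-0.1365 -0.5854] 0.2392 rot [ 3.1357 -0.0059  0.0479] tool mm [ 101.  -519.8    5.2] spin 0.0002 t 7.25 gw 0.0558
-1 1 at [-0.1365 -0.5854] 0.2392 rot [ 3.1357 -0.0059  0.0479] tool mm [ 101.1 -650.8    5.2] spin 0.0002 t 7.25 gw 0.0558
1 -1 at [-0.1365 -0.5854] 0.2392 rot [ 3.1357 -0.0059  0.0479] tool mm [ 172.  -519.8    5.2] spin 0.0002 t 7.25 gw 0.0558
1 1 at [-0.1365 -0.5854] 0.2392 rot [ 3.1357 -0.0059  0.0479] tool mm [ 172.1 -650.8    5.2] spin 0.0002 t 7.25 gw 0.0558
```

Emit:
{"api": "apply_moves", "payload": {"plan": [6, -20, 0, 0, 6, -30, 0, 0, 6, -39, 0, 0, 6, -39, 0, 0, 6, -39, 0, 0, 6, -39, 0, 0, 6, -39, 0, 0, 6, -39, 0, 0, 6, -39, 0, 0, 6, -39, 0, 0, 6, -39, 0, 0, 6, -39, 0, 0, 6, -39, 0, 0, 6, -39, 0, 0, 6, -39, 0, 0, 6, -39, 0, 0, 6, -39, 0, 0, 0, -15, 0, 0, 0, 0, 0, 0, 0, 0, 0, 0]}}

```text
time_s: 9.25
ee_pos: [0.5068, 0.3016, 0.2328]
eef_rot: [3.141, 0.001, 0.048]
force: [-0.1, -0.3, -3.9]
grip_width: 0.0555
grip_force: 20.0
```

Run:
```python
from h import *
go((-.0355,.0655),.044)
c=cam('top'); w=cloud(c); k=(w[...,2]>.062)&(w[...,2]<.08)&(w[...,0]>.4)&(w[...,0]<.65)&(w[...,1]>.08)&(w[...,1]<.4)
print(cv2.minAreaRect(w[k][:,:2].astype(np.float32)))
[print(*b) for b in blobs(w,.15,.35,(.3,.7,.1,.5),20)]
c=cam('scene'); w=cloud(c)
[print('s',*b) for b in blobs(w,.29,.31,(.4,.7,.1,.5),20)]
```

```text
at [-0.0359  0.0649] 0.2328 rot [3.1408e+00 1.0000e-03 4.7900e-02] tool mm [  0.4  -0.6 188.8] spin 0.0002 t 9.25 gw 0.0555
((0.54558265209198, 0.23856672644615173), (0.14822381734848022, 0.20910906791687012), 2.76104474067688)
[120. 184.] 97 [0.5658 0.4956 0.1739] [0.5644 0.4984 0.0217] 0.163
[124. 235.] 365 [0.4121 0.4687 0.2022] [0.414  0.4737 0.0358] 0.1861
s [400. 185.] 401 [0.5149 0.3001 0.2986] [0.5103 0.2998 0.0406] 0.2987
```

Emit:
{"api": "apply_moves", "payload": {"plan": [0, 0, 20, 0, 0, 0, 30, 0, 0, 0, 30, 0, 0, 0, 20, 0, 0, 0, 15, 0, 0, 0, 15, 0, 0, 0, 15, 0, 0, 0, 15, 0, 0, 0, 15, 0, 0, 0, 11, 0, 0, 0, 0, 0]}}

```text
time_s: 10.45
ee_pos: [0.5063, 0.302, 0.0456]
eef_rot: [3.141, 0.002, 0.048]
force: [0.2, -0.1, -3.4]
grip_width: 0.056
grip_force: 20.0
```

Run:
```python
from h import *
go((-.0355,.0655),.044); print(monitor.get_obs()['force'])
```

```text
at [-0.0363  0.0653] 0.0456 rot [3.1406e+00 2.3000e-03 4.7700e-02] tool mm [ 0.8 -0.2  1.6] spin 0.0 t 10.45 gw 0.056
[ 0.16732047 -0.12455676 -3.42077411]
```

Inside the cell, about 1.5 mm above the floor. Releasing, then rising.

Emit:
{"api": "apply_moves", "payload": {"plan": [0, 0, 1, 0, 0, 0, 0, 0]}}

```text
time_s: 10.65
ee_pos: [0.5073, 0.3026, 0.0469]
eef_rot: [-3.141, -0.001, 0.048]
force: [-1.0, -0.1, -4.1]
grip_width: 0.0559
grip_force: 20.0
```

Emit:
{"api": "apply_moves", "payload": {"plan": [0, 0, 0, 0, 0, 0, 0, 0, 0, 0, 0, 0, 0, 0, 0, 0], "hand": 0.6}}

```text
time_s: 11.05
ee_pos: [0.5072, 0.3025, 0.0467]
eef_rot: [-3.141, -0.001, 0.048]
force: [-0.4, 0.0, -0.0]
grip_width: 0.0749
grip_force: 0.0
```

Emit:
{"api": "apply_moves", "payload": {"plan": [0, 0, -10, 0, 0, 0, -25, 0, 0, 0, -35, 0, 0, 0, -40, 0, 0, 0, -40, 0, 0, 0, -40, 0, 0, 30, 0, 0, 0, 45, 0, 0, 0, 45, 0, 0, 0, 45, 0, 0, 0, 45, 0, 0, 0, 45, 0, 0, 0, 45, 0, 0, 0, 45, 0, 0, 0, 45, 0, 0]}}

```text
time_s: 12.55
ee_pos: [0.5254, -0.089, 0.2374]
eef_rot: [3.141, -0.001, 0.048]
force: [0.8, 0.5, 0.8]
grip_width: 0.0751
grip_force: 0.0
```

Run:
```python
from h import *
for j in jars(): print(*j); go(j[1],.034)
```

```text
[ 0.606  -0.1949  0.0274] [ 0.0396 -0.4358] 0.0998
at [-0.0362 -0.3315] 0.2371 rot [ 3.1399e+00 -5.0000e-04  4.4300e-02] tool mm [ 76.2 104.1 203.1] spin -0.0034 t 12.6 gw 0.075
[ 0.5641 -0.347   0.0282] [-0.0095 -0.5857] 0.0989
at [-0.0362 -0.3315] 0.2371 rot [ 3.1399e+00 -5.0000e-04  4.4300e-02] tool mm [ 27.6 254.1 203.1] spin -0.0034 t 12.6 gw 0.075
[0.5081 0.3023 0.028 ] [-0.0345  0.0655] 0.1093
at [-0.0362 -0.3315] 0.2371 rot [ 3.1399e+00 -5.0000e-04  4.4300e-02] tool mm [   0.4 -397.   203.1] spin -0.0034 t 12.6 gw 0.075
```

Emit:
{"api": "apply_moves", "payload": {"plan": [4, 35, 0, 0, 4, 40, 0, 0, 4, 40, 0, 0, 4, 40, 0, 0, 4, 40, 0, 0, 4, 39, 0, 0, 3, 20, 0, 0, 0, 0, 25, 0, 0, 0, 25, 0, 0, 0, 25, 0, 0, 0, 0, 0, 0, 0, 0, 0]}}

```text
time_s: 13.8
ee_pos: [0.565, -0.3396, 0.1627]
eef_rot: [3.141, -0.001, 0.048]
force: [0.8, 0.8, 0.3]
grip_width: 0.0753
grip_force: 0.0
```

Run:
```python
from h import *
go((-.0095,-.5857),.034)
```

```text
at [-0.0083 -0.5784] 0.1627 rot [ 3.1411e+00 -6.0000e-04  4.7800e-02] tool mm [ -1.2   7.3 128.7] spin 0.0001 t 13.8 gw 0.0753
```

Emit:
{"api": "apply_moves", "payload": {"plan": [-1, 7, 20, 0, 0, 0, 25, 0, 0, 0, 25, 0, 0, 0, 25, 0, 0, 0, 25, 0, 0, 0, 9, 0, 0, 0, 0, 0, 0, 0, 0, 0]}}

```text
time_s: 14.6
ee_pos: [0.565, -0.3472, 0.0345]
eef_rot: [3.14, -0.002, 0.048]
force: [-0.1, 0.2, 0.1]
grip_width: 0.0752
grip_force: 0.0
```

Emit:
{"api": "apply_moves", "payload": {"plan": [0, 0, 0, 0, 0, 0, 0, 0, 0, 0, 0, 0, 0, 0, 0, 0, 0, 0, 0, 0], "hand": -1}}

```text
time_s: 15.1
ee_pos: [0.5644, -0.3469, 0.0331]
eef_rot: [3.141, -0.001, 0.048]
force: [-0.2, 0.1, 5.7]
grip_width: 0.0557
grip_force: 20.0
```

Emit:
{"api": "apply_moves", "payload": {"plan": [0, 0, -10, 0, 0, 0, -25, 0, 0, 0, -25, 0, 0, 0, -30, 0, 0, 0, -35, 0, 0, 0, -35, 0, 0, 0, -40, 0, 0, 0, 0, 0, 0, 0, 0, 0]}}

```text
time_s: 16.0
ee_pos: [0.564, -0.3465, 0.2323]
eef_rot: [-3.142, -0.0, 0.048]
force: [0.5, -0.1, -3.5]
grip_width: 0.0558
grip_force: 20.0
```

Run:
```python
from h import *
go((.0355,.0655),.234)
[print(*j) for j in jars()]
```

```text
at [-0.0096 -0.5852] 0.2323 rot [-3.1416e+00 -1.0000e-04  4.7800e-02] tool mm [  45.2 -650.7   -1.7] spin 0.0001 t 16.0 gw 0.0558
[ 0.604  -0.1947  0.0279] [ 0.0376 -0.4355] 0.0993
[0.5077 0.3025 0.0282] [-0.0349  0.0657] 0.1087
[ 0.4088 -0.1832  0.028 ] [-0.1569 -0.4147] 0.0988
```

Emit:
{"api": "apply_moves", "payload": {"plan": [3, -20, 0, 0, 3, -30, 0, 0, 3, -39, 0, 0, 3, -39, 0, 0, 3, -39, 0, 0, 3, -39, 0, 0, 3, -39, 0, 0, 3, -39, 0, 0, 3, -39, 0, 0, 3, -39, 0, 0, 3, -39, 0, 0, 3, -39, 0, 0, 3, -39, 0, 0, 3, -39, 0, 0, 3, -39, 0, 0, 0, -39, 0, 0, 0, -39, 0, 0, 0, -16, 0, 0, 0, 0, 0, 0, 0, 0, 0, 0]}}

```text
time_s: 18.05
ee_pos: [0.5777, 0.3051, 0.2311]
eef_rot: [3.141, 0.002, 0.048]
force: [-0.0, -0.2, -3.3]
grip_width: 0.0557
grip_force: 20.0
```

Run:
```python
from h import *
go((.0355,.0655),.044)
```

```text
at [0.0352 0.065 ] 0.2311 rot [3.1405e+00 1.9000e-03 4.7800e-02] tool mm [  0.3  -0.5 187.1] spin 0.0001 t 18.05 gw 0.0557
```

Emit:
{"api": "apply_moves", "payload": {"plan": [0, 0, 20, 0, 0, 0, 30, 0, 0, 0, 30, 0, 0, 0, 20, 0, 0, 0, 15, 0, 0, 0, 15, 0, 0, 0, 15, 0, 0, 0, 15, 0, 0, 0, 15, 0, 0, 0, 10, 0, 0, 0, 2, 0, 0, 0, 0, 0]}}

```text
time_s: 19.25
ee_pos: [0.578, 0.3059, 0.0453]
eef_rot: [3.142, 0.0, 0.048]
force: [-0.4, -0.8, -2.4]
grip_width: 0.0557
grip_force: 20.0
```

Emit:
{"api": "apply_moves", "payload": {"plan": [0, 0, 0, 0, 0, 0, 0, 0, 0, 0, 0, 0, 0, 0, 0, 0], "hand": 0.6}}

```text
time_s: 19.65
ee_pos: [0.5781, 0.3059, 0.0458]
eef_rot: [-3.141, -0.001, 0.048]
force: [0.6, 0.4, -0.5]
grip_width: 0.0751
grip_force: 0.0
```

Emit:
{"api": "apply_moves", "payload": {"plan": [0, 0, -10, 0, 0, 0, -25, 0, 0, 0, -35, 0, 0, 0, -40, 0, 0, 0, -40, 0, 0, 0, -40, 0, 0, 30, 0, 0, 0, 45, 0, 0, 0, 45, 0, 0, 0, 45, 0, 0, 0, 45, 0, 0, 0, 45, 0, 0, 0, 45, 0, 0, 0, 45, 0, 0, 0, 45, 0, 0, 0, 45, 0, 0]}}

```text
time_s: 21.25
ee_pos: [0.5985, -0.1305, 0.2365]
eef_rot: [3.141, -0.001, 0.048]
force: [0.1, -0.3, 0.2]
grip_width: 0.0751
grip_force: 0.0
```

Run:
```python
from h import *
for j in jars(): print(*j); go(j[1],.034)
```

```text
[0.5781 0.3047 0.0282] [0.0355 0.0646] 0.1091
at [ 0.0345 -0.3771] 0.236 rot [ 3.1399e+00 -4.0000e-04  4.3700e-02] tool mm [  -0.8 -441.7  202. ] spin -0.004 t 21.3 gw 0.0752
[0.5081 0.3024 0.028 ] [-0.0345  0.0656] 0.1093
at [ 0.0345 -0.3771] 0.236 rot [ 3.1399e+00 -4.0000e-04  4.3700e-02] tool mm [ -70.8 -442.4  202. ] spin -0.004 t 21.3 gw 0.0752
```

Emit:
{"api": "apply_moves", "payload": {"plan": [1, 17, 0, 0, 1, 17, 0, 0, 0, 17, 0, 0, 0, 0, 25, 0, 0, 0, 25, 0, 0, 0, 25, 0, 0, 0, 0, 0, 0, 0, 0, 0]}}

```text
time_s: 22.1
ee_pos: [0.6035, -0.1796, 0.1612]
eef_rot: [3.141, -0.0, 0.048]
force: [-0.1, 0.0, 0.8]
grip_width: 0.0752
grip_force: 0.0
```

Run:
```python
from h import *
go((.0376,-.4356),.034)
```

```text
at [ 0.0378 -0.4204] 0.1612 rot [ 3.1415e+00 -3.0000e-04  4.8300e-02] tool mm [ -0.2  15.2 127.2] spin 0.0006 t 22.1 gw 0.0752
```

Emit:
{"api": "apply_moves", "payload": {"plan": [0, 15, 0, 0, 0, 0, 20, 0, 0, 0, 25, 0, 0, 0, 25, 0, 0, 0, 25, 0, 0, 0, 25, 0, 0, 0, 7, 0, 0, 0, 0, 0, 0, 0, 0, 0]}}

```text
time_s: 23.0
ee_pos: [0.6048, -0.1953, 0.0352]
eef_rot: [3.141, -0.002, 0.048]
force: [0.2, -0.1, 1.1]
grip_width: 0.0756
grip_force: 0.0
```

Emit:
{"api": "apply_moves", "payload": {"plan": [0, 0, 0, 0, 0, 0, 0, 0, 0, 0, 0, 0, 0, 0, 0, 0, 0, 0, 0, 0], "hand": -1}}

```text
time_s: 23.5
ee_pos: [0.6043, -0.1947, 0.0341]
eef_rot: [3.141, -0.001, 0.048]
force: [0.0, -0.5, 6.7]
grip_width: 0.0556
grip_force: 20.0
```

Emit:
{"api": "apply_moves", "payload": {"plan": [0, 0, -10, 0, 0, 0, -25, 0, 0, 0, -25, 0, 0, 0, -30, 0, 0, 0, -35, 0, 0, 0, -35, 0, 0, 0, -40, 0, 0, 0, 0, 0, 0, 0, 0, 0]}}

```text
time_s: 24.4
ee_pos: [0.6037, -0.1944, 0.2334]
eef_rot: [3.141, -0.0, 0.048]
force: [-0.4, 0.2, -4.0]
grip_width: 0.0557
grip_force: 20.0
```

Run:
```python
from h import *
go((.0355,-.0655),.234)
[print(*j) for j in jars()]
```

```text
at [ 0.0373 -0.4352] 0.2334 rot [ 3.1415e+00 -2.0000e-04  4.7900e-02] tool mm [  -1.7 -369.7   -0.6] spin 0.0002 t 24.4 gw 0.0557
[0.578  0.3056 0.0285] [0.0355 0.0655] 0.1096
[0.5083 0.3028 0.0283] [-0.0343  0.066 ] 0.1093
```

Emit:
{"api": "apply_moves", "payload": {"plan": [-1, -20, 0, 0, -1, -30, 0, 0, 0, -38, 0, 0, 0, -38, 0, 0, 0, -38, 0, 0, 0, -38, 0, 0, 0, -38, 0, 0, 0, -38, 0, 0, 0, -38, 0, 0, 0, -38, 0, 0, 0, -16, 0, 0, 0, 0, 0, 0, 0, 0, 0, 0]}}

```text
time_s: 25.75
ee_pos: [0.5838, 0.1746, 0.2326]
eef_rot: [3.141, 0.001, 0.048]
force: [0.1, 0.6, -2.3]
grip_width: 0.0556
grip_force: 20.0
```

Run:
```python
from h import *
go((.0355,-.0655),.044)
```

```text
at [ 0.035  -0.0657] 0.2326 rot [3.1411e+00 1.4000e-03 4.8100e-02] tool mm [  0.5  -0.2 188.6] spin 0.0004 t 25.75 gw 0.0556
```

Emit:
{"api": "apply_moves", "payload": {"plan": [0, 0, 20, 0, 0, 0, 30, 0, 0, 0, 30, 0, 0, 0, 20, 0, 0, 0, 15, 0, 0, 0, 15, 0, 0, 0, 15, 0, 0, 0, 15, 0, 0, 0, 15, 0, 0, 0, 11, 0, 0, 0, 2, 0, 0, 0, 0, 0]}}

```text
time_s: 26.95
ee_pos: [0.5842, 0.175, 0.0452]
eef_rot: [-3.142, 0.0, 0.048]
force: [0.0, 0.3, -1.8]
grip_width: 0.0559
grip_force: 20.0
```

Emit:
{"api": "apply_moves", "payload": {"plan": [0, 0, 0, 0, 0, 0, 0, 0, 0, 0, 0, 0, 0, 0, 0, 0], "hand": 0.6}}

```text
time_s: 27.35
ee_pos: [0.5844, 0.175, 0.0457]
eef_rot: [-3.141, -0.001, 0.048]
force: [0.2, -0.6, 0.4]
grip_width: 0.0755
grip_force: 0.0
```

Emit:
{"api": "apply_moves", "payload": {"plan": [0, 0, -10, 0, 0, 0, -25, 0, 0, 0, -35, 0, 0, 0, -40, 0, 0, 0, -40, 0, 0, 0, -40, 0, -20, 30, 0, 0, -20, 35, 0, 0, -20, 35, 0, 0, -20, 35, 0, 0, -20, 35, 0, 0, -20, 35, 0, 0, -20, 35, 0, 0, -20, 35, 0, 0, -17, 35, 0, 0, -15, 30, 0, 0, 0, 0, 0, 0]}}

```text
time_s: 29.05
ee_pos: [0.4074, -0.1764, 0.2363]
eef_rot: [3.141, -0.001, 0.044]
force: [0.6, 0.3, 0.3]
grip_width: 0.0754
grip_force: 0.0
```

Run:
```python
from h import *
for j in jars(): print(*j)
go((-.1570,-.415),.034)
```

```text
[0.5852 0.1745 0.0281] [ 0.0364 -0.0658] 0.1092
[0.5773 0.3057 0.0285] [0.0348 0.0656] 0.1091
[0.5081 0.3019 0.0284] [-0.0345  0.0651] 0.1089
at [-0.1571 -0.4064] 0.2362 rot [ 3.1411e+00 -9.0000e-04  4.4900e-02] tool mm [2.000e-01 8.500e+00 2.022e+02] spin -0.0028 t 29.1 gw 0.0752
```

Emit:
{"api": "apply_moves", "payload": {"plan": [0, 0, 25, 0, 0, 0, 25, 0, 0, 0, 25, 0, 0, 0, 0, 0, 0, 0, 0, 0]}}

```text
time_s: 29.6
ee_pos: [0.4092, -0.1734, 0.1614]
eef_rot: [3.141, -0.0, 0.049]
force: [0.7, -0.8, 0.1]
grip_width: 0.0753
grip_force: 0.0
```

Run:
```python
from h import *
go((-.1570,-.415),.034)
w=cloud(cam('scene'));[print(*b) for b in blobs(w,.092,.108,(.3,.7,-.5,-.1),20)]
```

```text
at [-0.156  -0.4049] 0.1614 rot [ 3.1414e+00 -4.0000e-04  4.8700e-02] tool mm [ -1.   10.1 127.4] spin 0.001 t 29.6 gw 0.0753
[199. 151.] 195 [ 0.3498 -0.3195  0.0991] [ 0.3466 -0.3189  0.0316] 0.0992
[149. 163.] 200 [ 0.4409 -0.4502  0.0992] [ 0.4403 -0.453   0.0295] 0.0991
[233. 173.] 214 [ 0.4157 -0.1834  0.0995] [ 0.4132 -0.1863  0.0306] 0.0997
[132. 186.] 235 [ 0.5393 -0.4604  0.0988] [ 0.5377 -0.4626  0.0298] 0.0989
```

Emit:
{"api": "apply_moves", "payload": {"plan": [-1, 10, 0, 0, 0, 0, 20, 0, 0, 0, 25, 0, 0, 0, 25, 0, 0, 0, 25, 0, 0, 0, 25, 0, 0, 0, 7, 0, 0, 0, 0, 0, 0, 0, 0, 0]}}

```text
time_s: 30.55
ee_pos: [0.4089, -0.1845, 0.0347]
eef_rot: [3.141, -0.001, 0.048]
force: [-0.1, -1.0, 0.7]
grip_width: 0.0756
grip_force: 0.0
```

Emit:
{"api": "apply_moves", "payload": {"plan": [0, 0, 0, 0, 0, 0, 0, 0, 0, 0, 0, 0, 0, 0, 0, 0, 0, 0, 0, 0], "hand": -1}}

```text
time_s: 31.05
ee_pos: [0.4085, -0.184, 0.0339]
eef_rot: [3.141, -0.001, 0.048]
force: [-0.7, 0.9, 7.4]
grip_width: 0.056
grip_force: 20.0
```

Emit:
{"api": "apply_moves", "payload": {"plan": [0, 0, -10, 0, 0, 0, -25, 0, 0, 0, -25, 0, 0, 0, -30, 0, 0, 0, -35, 0, 0, 0, -35, 0, 0, 0, -40, 0, 0, 0, 0, 0, 0, 0, 0, 0]}}

```text
time_s: 31.95
ee_pos: [0.4079, -0.1838, 0.2334]
eef_rot: [3.141, -0.0, 0.048]
force: [-0.2, 0.5, -5.0]
grip_width: 0.0556
grip_force: 20.0
```

Run:
```python
from h import *
go((-.0355,-.0655),.234)
```

```text
at [-0.1578 -0.4152] 0.2334 rot [ 3.1414e+00 -3.0000e-04  4.7800e-02] tool mm [ 122.3 -349.7   -0.6] spin 0.0001 t 31.95 gw 0.0556
```

Emit:
{"api": "apply_moves", "payload": {"plan": [12, -20, 0, 0, 12, -30, 0, 0, 12, -36, 0, 0, 12, -36, 0, 0, 12, -36, 0, 0, 12, -36, 0, 0, 12, -36, 0, 0, 12, -36, 0, 0, 12, -36, 0, 0, 12, -36, 0, 0, 2, -12, 0, 0, 0, 0, 0, 0, 0, 0, 0, 0, 0, 0, 0, 0]}}

```text
time_s: 33.35
ee_pos: [0.5131, 0.1704, 0.2331]
eef_rot: [3.141, 0.001, 0.047]
force: [-0.7, -0.5, -3.2]
grip_width: 0.0561
grip_force: 20.0
```

Run:
```python
from h import *
go((-.0355,-.0655),.044)
[print(*j) for j in jars()]
```

```text
at [-0.0359 -0.0665] 0.2331 rot [3.1413e+00 6.0000e-04 4.6600e-02] tool mm [  0.4  -1.  189.1] spin -0.0011 t 33.35 gw 0.0561
[0.5776 0.3053 0.0284] [0.035  0.0652] 0.1091
```

Emit:
{"api": "apply_moves", "payload": {"plan": [0, -1, 20, 0, 0, 0, 30, 0, 0, 0, 30, 0, 0, 0, 20, 0, 0, 0, 15, 0, 0, 0, 15, 0, 0, 0, 15, 0, 0, 0, 15, 0, 0, 0, 15, 0, 0, 0, 11, 0, 0, 0, 2, 0, 0, 0, 0, 0]}}

```text
time_s: 34.6
ee_pos: [0.5133, 0.1722, 0.0455]
eef_rot: [3.142, 0.0, 0.047]
force: [-0.2, -1.1, -3.0]
grip_width: 0.0552
grip_force: 20.0
```

Emit:
{"api": "apply_moves", "payload": {"plan": [0, 0, 0, 0, 0, 0, 0, 0, 0, 0, 0, 0, 0, 0, 0, 0], "hand": 0.6}}

```text
time_s: 35.0
ee_pos: [0.5134, 0.1726, 0.0458]
eef_rot: [-3.141, -0.001, 0.048]
force: [0.4, -0.2, 0.4]
grip_width: 0.075
grip_force: 0.0
```

Emit:
{"api": "apply_moves", "payload": {"plan": [0, 0, -10, 0, 0, 0, -25, 0, 0, 0, -35, 0, 0, 0, -40, 0, 0, 0, -40, 0, 0, 0, -40, 0, -5, 30, 0, 0, -20, 35, 0, 0, -20, 35, 0, 0, 0, 0, 0, 0, 0, 0, 0, 0]}}

```text
time_s: 36.1
ee_pos: [0.4731, 0.0702, 0.2364]
eef_rot: [-3.141, -0.002, 0.046]
force: [-0.4, 0.3, -0.5]
grip_width: 0.0754
grip_force: 0.0
```

Run:
```python
from h import *
for j in jars(): print(*j)
c=cam('top'); w=cloud(c); im=c['image']
[print('knob/mallet',*b,cf(b[3]).round(4)) for b in blobs(w,.14,.2,(.4,.75,-.2,.05),20)]
m=(np.abs(w[...,2]-.073)<.006)
q=cf
R=np.einsum('ij,hwj->hwi',A,w[...,:2]-C)
k=m&(np.hypot(R[...,0],R[...,1])<.03)
print('socket',cv2.minEnclosingCircle(R[k].astype(np.float32)),k.sum())
K=c['mtx'];
save('crate1.png',cv2.resize(im[130:270,150:330],None,fx=4,fy=4,interpolation=2))
go(cf((.4544,-.032)),.2)
```

```text
[0.5849 0.1746 0.0279] [ 0.0361 -0.0657] 0.1094
[0.5774 0.3049 0.0281] [0.0348 0.0648] 0.1093
[0.508  0.3028 0.0281] [-0.0346  0.066 ] 0.1093
knob/mallet [299. 156.] 74 [ 0.6681 -0.0432  0.1523] [ 0.6687 -0.0428  0.015 ] 0.1526 [ 0.1094 -0.2868]
knob/mallet [296. 225.] 98 [ 0.4546 -0.0391  0.1714] [ 0.4548 -0.0333  0.0218] 0.1716 [-0.1038 -0.2672]
socket ((-0.0006215770845301449, 0.00016242347192019224), 0.02978411130607128) 153
at [-0.0802 -0.1638] 0.2357 rot [-3.1414e+00 -5.0000e-04  4.8200e-02] tool mm [-23.9 102.1  35.7] spin 0.0005 t 36.2 gw 0.075
```

View pics/crate1.png

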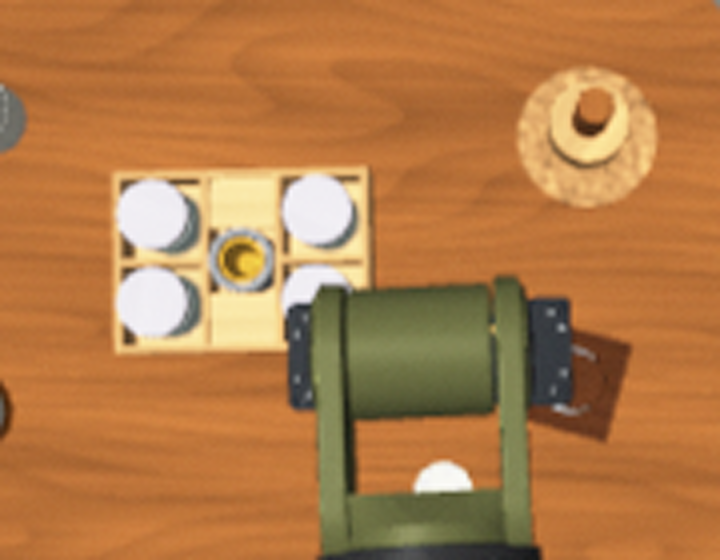

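All four jars sit in their cells; in the crop the lids are at (157,213), (155,302), (318,210) and (318,290), the last partly under the arm. Next is the post: its knob is at world (0.4546,-0.0322).

Emit:
{"api": "apply_moves", "payload": {"plan": [-6, 20, 0, 0, -6, 28, 0, 0, -6, 28, 0, 0, -6, 26, 0, 0, 0, 0, 20, 0, 0, 0, 20, 0, 0, 0, 0, 0, 0, 0, 0, 0, 0, 0, 0, 0]}}

```text
time_s: 37.1
ee_pos: [0.4546, -0.0322, 0.1964]
eef_rot: [3.141, -0.001, 0.049]
force: [-0.4, 0.3, 1.0]
grip_width: 0.0749
grip_force: 0.0
```

Run:
```python
from h import *
go(cf((.4546,-.0322)),.1025)
w=cloud(cam('scene'));[print(*b) for b in blobs(w,.145,.176,(.4,.55,-.1,.05),20)]
```

```text
at [-0.1039 -0.266 ] 0.1964 rot [ 3.1414e+00 -1.3000e-03  4.8600e-02] tool mm [ 0.   0.  93.9] spin 0.0009 t 37.1 gw 0.0749
[276. 180.] 223 [ 0.4653 -0.032   0.1658] [ 0.4598 -0.034   0.0234] 0.1699
```

Emit:
{"api": "apply_moves", "payload": {"plan": [0, 0, 20, 0, 0, 0, 20, 0, 0, 0, 20, 0, 0, 0, 20, 0, 0, 0, 14, 0, 0, 0, 0, 0, 0, 0, 0, 0]}}

```text
time_s: 37.85
ee_pos: [0.4545, -0.0325, 0.1022]
eef_rot: [3.141, -0.001, 0.048]
force: [0.1, 0.3, 0.0]
grip_width: 0.0751
grip_force: 0.0
```

Emit:
{"api": "apply_moves", "payload": {"plan": [0, 0, 0, 0, 0, 0, 0, 0, 0, 0, 0, 0, 0, 0, 0, 0, 0, 0, 0, 0, 0, 0, 0, 0, 0, 0, 0, 0], "hand": -1, "squeeze": 30}}

```text
time_s: 38.55
ee_pos: [0.4541, -0.0325, 0.1015]
eef_rot: [-3.142, -0.0, 0.048]
force: [-1.0, 1.2, 3.9]
grip_width: 0.0437
grip_force: 30.0
```

Emit:
{"api": "apply_moves", "payload": {"plan": [0, 0, -10, 0, 0, 0, -20, 0, 0, 0, -25, 0, 0, 0, -25, 0, 0, 0, -25, 0, 0, 0, -25, 0, 0, 0, 0, 0, 0, 0, 0, 0, 0, 0, 0, 0]}}

```text
time_s: 39.45
ee_pos: [0.4533, -0.0325, 0.2298]
eef_rot: [-3.141, 0.002, 0.048]
force: [-0.3, -1.0, -3.6]
grip_width: 0.0434
grip_force: 30.0
```

Run:
```python
from h import *
go((0,0),.1225); print(monitor.get_obs()['force'])
c=cam('scene'); w=cloud(c); save('post.png',cv2.resize(c['image'][60:230,200:400],None,fx=3.5,fy=3.5))
for z in np.arange(.13,.27,.01):
  for b in blobs(w,z,z+.01,(.35,.55,-.1,.03),3): print(z.round(2),*b[1:])
```

```text
at [-0.1052 -0.2662] 0.2298 rot [-3.1411e+00  2.4000e-03  4.7800e-02] tool mm [ 105.2 -266.2  107.3] spin 0.0001 t 39.45 gw 0.0434
[-0.32999586 -0.99318802 -3.55367922]
0.14 12 [ 0.4628 -0.0318  0.1452] [ 0.4612 -0.0322  0.0074] 0.1442
0.15 10 [ 0.465  -0.029   0.1571] [ 0.4642 -0.0298  0.0061] 0.1583
0.16 6 [ 0.4614 -0.0255  0.1638] [ 0.4599 -0.0264  0.0064] 0.1636
0.16 6 [ 0.4676 -0.0353  0.1642] [ 0.4678 -0.0347  0.0031] 0.1625
0.17 14 [ 0.4668 -0.0309  0.1744] [ 0.4647 -0.031   0.0101] 0.1738
0.18 3 [ 0.471  -0.0278  0.1824] [ 0.4701 -0.0281  0.003 ] 0.1821
0.19 3 [ 0.4813 -0.025   0.1987] [ 0.4808 -0.0252  0.0031] 0.1993
0.2 161 [ 0.4639 -0.0322  0.2046] [ 0.4579 -0.0344  0.0282] 0.2047
0.21 23 [ 0.4648 -0.0307  0.2142] [ 0.4627 -0.0301  0.0109] 0.2134
0.22 18 [ 0.465  -0.0303  0.2254] [ 0.4614 -0.0314  0.0102] 0.2255
0.23 20 [ 0.4645 -0.0307  0.2348] [ 0.4603 -0.0316  0.0105] 0.2351
0.24 20 [ 0.4648 -0.0301  0.2449] [ 0.4604 -0.0315  0.0112] 0.2454
0.25 5 [ 0.4675 -0.0361  0.2525] [ 0.4676 -0.0366  0.0043] 0.2513
0.26 3 [ 0.4636 -0.058   0.2653] [ 0.4637 -0.0585  0.0018] 0.2651
0.26 4 [ 0.4619 -0.0087  0.2672] [ 0.4631 -0.0084  0.0016] 0.2678
0.26 3 [ 0.4776 -0.0374  0.2692] [ 0.4773 -0.038   0.0023] 0.2694
0.26 8 [ 0.4753 -0.0254  0.2678] [ 0.4753 -0.0246  0.0068] 0.2689
0.27 14 [ 0.4652 -0.0598  0.275 ] [ 0.4663 -0.0588  0.0071] 0.2757
0.27 48 [ 0.4704 -0.0219  0.2752] [ 0.4657 -0.0243  0.0257] 0.2755
```

View pics/post.png

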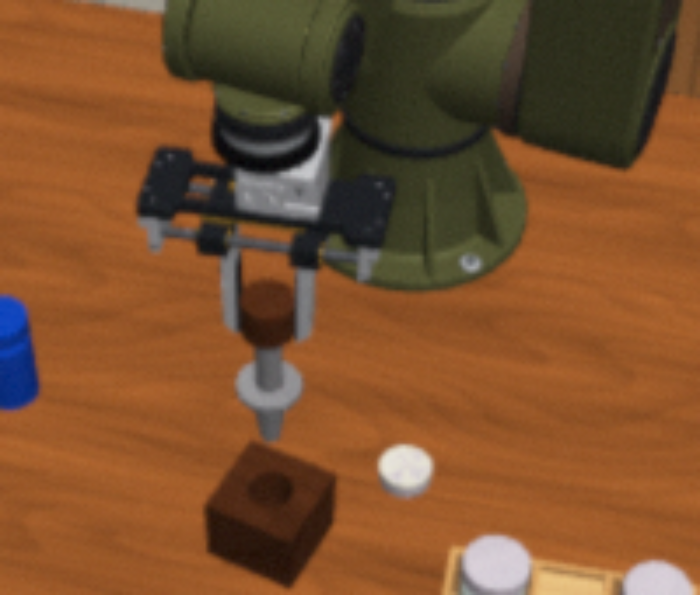

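The crop shows the post hanging straight in the fingers: knob (268,312), flange (268,387), tip (270,437). The flange height matches the prediction. Carrying it to the socket.

Emit:
{"api": "apply_moves", "payload": {"plan": [13, -18, 0, 0, 13, -30, 0, 0, 13, -30, 0, 0, 13, -30, 0, 0, 13, -30, 0, 0, 13, -30, 0, 0, 13, -30, 0, 0, 13, -30, 0, 0, 1, -30, 0, 0, 0, -8, 0, 0, 0, 0, 0, 0, 0, 0, 0, 0, 0, 0, 0, 0, 0, 0, 0, 0]}}

```text
time_s: 40.9
ee_pos: [0.5463, 0.2373, 0.2315]
eef_rot: [3.142, -0.0, 0.047]
force: [-0.0, -0.7, -2.6]
grip_width: 0.0435
grip_force: 30.0
```

Run:
```python
from h import *
go((0,0),.1225); w=cloud(cam('scene'))
for z in (.2,.21,.22,.23): 
  for b in blobs(w,z,z+.01,(.45,.65,.15,.3),5): print(z,*b[1:],cf(b[3]).round(4))
```

```text
at [ 0.0005 -0.0012] 0.2315 rot [ 3.1416e+00 -2.0000e-04  4.6700e-02] tool mm [ -0.5  -1.2 109. ] spin -0.001 t 40.9 gw 0.0435
0.2 194 [0.5566 0.2366 0.2064] [0.5512 0.2356 0.028 ] 0.2067 [ 0.0054 -0.0032]
0.21 18 [0.5579 0.2347 0.2151] [0.552  0.2345 0.0116] 0.2152 [ 0.0061 -0.0043]
0.22 19 [0.5586 0.235  0.2244] [0.5546 0.2354 0.01  ] 0.2245 [ 0.0087 -0.0035]
0.23 23 [0.5591 0.236  0.2357] [0.5548 0.2364 0.0096] 0.2364 [ 0.009  -0.0025]
```

Emit:
{"api": "apply_moves", "payload": {"plan": [-0.5, -1, 15, 0, 0, 0, 15, 0, 0, 0, 15, 0, 0, 0, 12, 0, 0, 0, 12, 0, 0, 0, 12, 0, 0, 0, 10, 0, 0, 0, 8, 0, 0, 0, 5, 0, 0, 0, 3, 0, 0, 0, 1, 0, 0, 0, 0, 0, 0, 0, 0, 0]}}

```text
time_s: 42.25
ee_pos: [0.5456, 0.2391, 0.1235]
eef_rot: [3.141, -0.0, 0.048]
force: [0.0, -1.2, -3.6]
grip_width: 0.0438
grip_force: 30.0
```

Run:
```python
from h import *
go((0,0),.1225);print(monitor.get_obs()['force']); w=cloud(cam('scene'))
for z in (.08,.085,.09,.095,.1,.11,.12): 
  for b in blobs(w,z,z+.01,(.5,.6,.19,.28),5): print(z,*b[1:],cf(b[3]).round(4))
```

```text
at [-0.0001  0.0006] 0.1235 rot [ 3.1415e+00 -1.0000e-04  4.7800e-02] tool mm [0.1 0.6 1. ] spin 0.0001 t 42.25 gw 0.0438
[ 0.023363   -1.1527503  -3.56088603]
0.08 5 [0.532  0.1928 0.0844] [0.5312 0.1932 0.0054] 0.0819 [-0.0166 -0.0446]
0.08 6 [0.5232 0.2769 0.0853] [0.5238 0.2767 0.0066] 0.086 [-0.0201  0.0392]
0.08 6 [0.5879 0.2783 0.0829] [0.5876 0.2783 0.0069] 0.0826 [0.0438 0.0378]
0.085 5 [0.524  0.2776 0.0875] [0.5246 0.2776 0.0056] 0.0863 [-0.0192  0.0401]
0.09 5 [0.5169 0.2753 0.0965] [0.516  0.275  0.0043] 0.0976 [-0.0279  0.0379]
0.09 90 [0.5602 0.231  0.0973] [0.5511 0.2366 0.0269] 0.0975 [ 0.0053 -0.0022]
0.09 27 [0.5429 0.2569 0.0983] [0.5437 0.2548 0.0182] 0.0985 [-0.0012  0.0164]
0.095 5 [0.5182 0.2756 0.0993] [0.5187 0.2761 0.0072] 0.099 [-0.0252  0.0388]
0.095 175 [0.5557 0.2379 0.0994] [0.5501 0.2386 0.0273] 0.0992 [ 0.0044 -0.0001]
0.095 5 [0.5903 0.2788 0.0994] [0.5904 0.2788 0.0043] 0.0992 [0.0466 0.0381]
0.1 20 [0.5217 0.1948 0.1077] [0.5201 0.193  0.0132] 0.1088 [-0.0277 -0.0442]
0.1 37 [0.5553 0.2427 0.1029] [0.5501 0.242  0.017 ] 0.1021 [0.0046 0.0033]
0.1 9 [0.5685 0.2297 0.1015] [0.5685 0.2299 0.0071] 0.1015 [ 0.0224 -0.0097]
0.1 9 [0.5965 0.1954 0.1087] [0.5978 0.1949 0.0044] 0.1096 [ 0.05  -0.046]
0.1 5 [0.5863 0.2783 0.1062] [0.5857 0.2787 0.0025] 0.1087 [0.0419 0.0382]
0.11 17 [0.5577 0.2368 0.1142] [0.553  0.2373 0.0105] 0.113 [ 0.0072 -0.0015]
0.11 11 [0.5818 0.1932 0.1118] [0.58   0.1916 0.0102] 0.1112 [ 0.032  -0.0485]
0.12 19 [0.5579 0.2383 0.1254] [0.5547 0.2384 0.0099] 0.125 [ 0.009  -0.0005]
```

Emit:
{"api": "apply_moves", "payload": {"plan": [0, 0, 1, 0, 0, 0, 1, 0, 0, 0, 0, 0, 0, 0, 0, 0]}}

```text
time_s: 42.7
ee_pos: [0.5456, 0.239, 0.1214]
eef_rot: [3.141, 0.0, 0.048]
force: [-0.6, -3.6, -2.0]
grip_width: 0.0438
grip_force: 30.0
```

Run:
```python
from h import *
go((0,0),.1225);print(monitor.get_obs()['force'])
```

```text
at [-0.0001  0.0005] 0.1214 rot [3.1413 0.     0.0477] tool mm [ 0.1  0.5 -1.1] spin 0.0 t 42.7 gw 0.0438
[-0.56716988 -3.56577768 -1.95530417]
```

Emit:
{"api": "apply_moves", "payload": {"plan": [0, 1, 0, 0, 0, 0, 0.5, 0, 0, 0, 0, 0]}}

```text
time_s: 43.0
ee_pos: [0.5456, 0.2384, 0.1207]
eef_rot: [-3.141, 0.0, 0.048]
force: [-0.1, 0.3, -2.8]
grip_width: 0.0436
grip_force: 30.0
```

Emit:
{"api": "apply_moves", "payload": {"plan": [0, 0, 0, 0, 0, 0, 0, 0, 0, 0, 0, 0, 0, 0, 0, 0], "hand": 0.6}}

```text
time_s: 43.4
ee_pos: [0.5458, 0.2383, 0.1211]
eef_rot: [-3.141, -0.0, 0.048]
force: [-0.7, 0.8, 0.7]
grip_width: 0.0721
grip_force: 0.0
```

Emit:
{"api": "apply_moves", "payload": {"plan": [0, 0, -10, 0, 0, 0, -25, 0, 0, 0, -35, 0, 0, 0, -30, 0, 0, 0, -25, 0, 0, 40, 0, 0, 0, 40, 0, 0, 0, 40, 0, 0, 0, 40, 0, 0, 0, 0, 0, 0, 0, 0, 0, 0]}}

```text
time_s: 44.5
ee_pos: [0.5534, 0.0779, 0.2466]
eef_rot: [-3.141, -0.001, 0.046]
force: [0.7, 0.3, -0.4]
grip_width: 0.0753
grip_force: 0.0
```

Run:
```python
from h import *
c=cam('top'); w=cloud(c)
for z0,z1 in((.085,.105),(.18,.2)): [print('top',*b[1:],cf(b[3]).round(4)) for b in blobs(w,z0,z1,(.5,.6,.2,.27),10)]
[print('mallet',*b[1:],cf(b[3]).round(4)) for b in blobs(w,.14,.17,(.5,.8,-.2,.1),10)]
for j in jars(): print(*j)
c=cam('scene'); w=cloud(c)
for z in (.09,.11,.12,.13,.14): [print('s',*b[1:],cf(b[3]).round(4)) for b in blobs(w,z,z+.01,(.5,.6,.2,.27),10)]
m=cam('top')['image']; hsv=cv2.cvtColor(m,cv2.COLOR_RGB2HSV)[150:180,275:325]; print(hsv[::6,::6].tolist() if 0 else '')
save('post2.png',cv2.resize(c['image'][120:320,220:460],None,fx=3,fy=3)); go((0,0),.2)
```

```text
top 88 [0.5411 0.2268 0.0956] [0.5445 0.2371 0.0265] 0.096 [-0.0013 -0.0013]
top 169 [0.5456 0.2377 0.1902] [0.5457 0.2379 0.0219] 0.1904 [-0.     -0.0006]
mallet 77 [ 0.6678 -0.0429  0.1521] [ 0.6689 -0.0427  0.0151] 0.1527 [ 0.1097 -0.2868]
[0.5773 0.3055 0.0289] [0.0348 0.0654] 0.1091
[0.5078 0.3019 0.028 ] [-0.0348  0.0651] 0.109
s 164 [0.5559 0.2378 0.0958] [0.5504 0.2386 0.0278] 0.0959 [ 0.0047 -0.0001]
s 19 [0.557  0.2371 0.1153] [0.5526 0.237  0.0111] 0.1145 [ 0.0068 -0.0018]
s 14 [0.5581 0.2368 0.1253] [0.5563 0.2373 0.0083] 0.1258 [ 0.0105 -0.0017]
s 14 [0.5576 0.2385 0.1343] [0.556  0.2377 0.0094] 0.1348 [ 0.0103 -0.0013]

at [-1.000e-04 -1.592e-01] 0.246 rot [-3.1415e+00 -1.0000e-04  4.9200e-02] tool mm [   0.3 -159.2   46. ] spin 0.0015 t 44.7 gw 0.0753
```

View pics/post2.png

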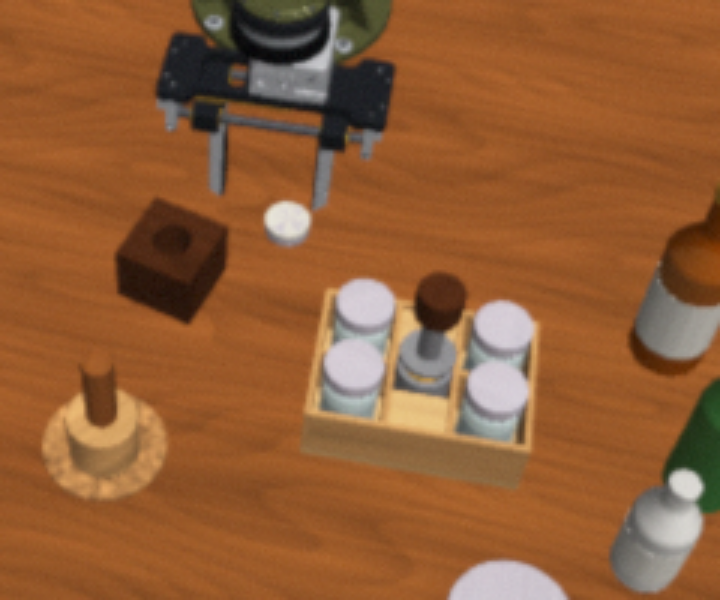

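The crop shows the post upright in the socket at (430,345), all four jars in their cells, and the mallet on its mat at (100,430). The flange top is at 0.096, so it's seated but not driven. Now to fetch the mallet.

Emit:
{"api": "apply_moves", "payload": {"plan": [18, 20, 0, 0, 18, 22, 0, 0, 18, 22, 0, 0, 18, 22, 0, 0, 18, 22, 0, 0, 20, 20, 0, 0, 0, 0, 20, 0, 0, 0, 20, 0, 0, 0, 0, 0, 0, 0, 0, 0, 0, 0, 0, 0]}}

```text
time_s: 45.8
ee_pos: [0.6697, -0.0437, 0.2074]
eef_rot: [3.141, -0.002, 0.049]
force: [0.8, -0.3, 0.7]
grip_width: 0.075
grip_force: 0.0
```

Run:
```python
from h import *
go((.1097,-.2868),.062)
w=cloud(cam('scene')); [print(*b) for b in blobs(w,.13,.16,(.6,.75,-.12,.05),10)]
w0=np.load('scene0.npz')['w']; [print('0',*b) for b in blobs(w0,.13,.16,(.6,.75,-.12,.05),10)]
```

```text
at [ 0.1104 -0.2878] 0.2074 rot [ 3.1413e+00 -1.9000e-03  4.8500e-02] tool mm [ -0.7  -1.  145.4] spin 0.0008 t 45.8 gw 0.075
[252. 242.] 129 [ 0.6767 -0.0425  0.149 ] [ 0.6735 -0.0445  0.0154] 0.1519
0 [252. 242.] 132 [ 0.6768 -0.0426  0.1489] [ 0.6742 -0.0443  0.0157] 0.152
```

Mallet unmoved. Descending and gripping it.

Emit:
{"api": "apply_moves", "payload": {"plan": [-1, -1, 20, 0, 0, 0, 25, 0, 0, 0, 25, 0, 0, 0, 25, 0, 0, 0, 25, 0, 0, 0, 20, 0, 0, 0, 5, 0, 0, 0, 0, 0, 0, 0, 0, 0]}}

```text
time_s: 46.75
ee_pos: [0.669, -0.0433, 0.0625]
eef_rot: [3.141, -0.002, 0.048]
force: [0.0, -0.3, -0.3]
grip_width: 0.0752
grip_force: 0.0
```

Emit:
{"api": "apply_moves", "payload": {"plan": [0, 0, 0, 0, 0, 0, 0, 0, 0, 0, 0, 0, 0, 0, 0, 0, 0, 0, 0, 0, 0, 0, 0, 0, 0, 0, 0, 0], "hand": -1, "squeeze": 45}}

```text
time_s: 47.45
ee_pos: [0.6682, -0.0433, 0.0608]
eef_rot: [-3.142, 0.0, 0.048]
force: [1.3, -0.8, -0.0]
grip_width: 0.0297
grip_force: 45.0
```

Run:
```python
from h import *
go((.1097,-.2868),.062); print(monitor.get_obs()['force'])
```

```text
at [ 0.1089 -0.2873] 0.0608 rot [-3.1416e+00  1.0000e-04  4.7800e-02] tool mm [ 0.8 -0.5 -1.2] spin 0.0001 t 47.45 gw 0.0297
[ 1.27794141 -0.76840234 -0.02998231]
```

Emit:
{"api": "apply_moves", "payload": {"plan": [0, 0, -10, 0, 0, 0, -20, 0, 0, 0, -25, 0, 0, 0, -25, 0, 0, 0, -30, 0, 0, 0, -30, 0, 0, 0, -30, 0, 0, 0, -30, 0, 0, 0, -30, 0, 0, 0, 0, 0, 0, 0, 0, 0]}}

```text
time_s: 48.55
ee_pos: [0.668, -0.0433, 0.2898]
eef_rot: [-3.141, 0.001, 0.048]
force: [-0.8, 0.2, -5.5]
grip_width: 0.0294
grip_force: 45.0
```

Run:
```python
from h import *
go((0,-.0006),.292); print(monitor.get_obs()['force'])
w0=np.load('top0.npz'); 
c=cam('top'); w=cloud(c); im=c['image'];save('mat.png',cv2.resize(im[120:210,240:360],None,fx=5,fy=5))
c=cam('scene'); w=cloud(c); k=(w[...,2]>.0025)&(w[...,2]<.009)&(np.hypot(w[...,0]-.655,w[...,1]+.04)<.09)
n,l,s,ce=cv2.connectedComponentsWithStats(k.astype(np.uint8)); i=1+s[1:,4].argmax()
pts=w[l==i][:,:2].astype(np.float32); print('mat scene depth',cv2.minEnclosingCircle(pts),pts.mean(0),len(pts))
for z in (.2,.22,.24,.26,.28): [print('m',*b[1:]) for b in blobs(w,z,z+.02,(.6,.75,-.12,.05),10)]
```

```text
at [ 0.1088 -0.2873] 0.2898 rot [-3.1414e+00  9.0000e-04  4.7800e-02] tool mm [-108.7 -286.7   -2.2] spin 0.0001 t 48.55 gw 0.0294
[-0.80193714  0.20416738 -5.53697775]
mat scene depth ((0.6665497422218323, -0.05032842606306076), 0.06550878286361694) [ 0.6691747  -0.04518794] 848
m 14 [ 0.6916 -0.0192  0.2367] [ 0.6897 -0.0199  0.0101] 0.2368
m 10 [ 0.7035 -0.04    0.2358] [ 0.7032 -0.0391  0.0087] 0.2356
m 124 [ 0.6966 -0.0351  0.2504] [ 0.679  -0.0418  0.0326] 0.25
m 129 [ 0.6968 -0.0357  0.27  ] [ 0.6781 -0.042   0.0331] 0.27
m 400 [ 0.6834 -0.0402  0.2904] [ 0.6741 -0.0435  0.0345] 0.2908
```

View pics/mat.png

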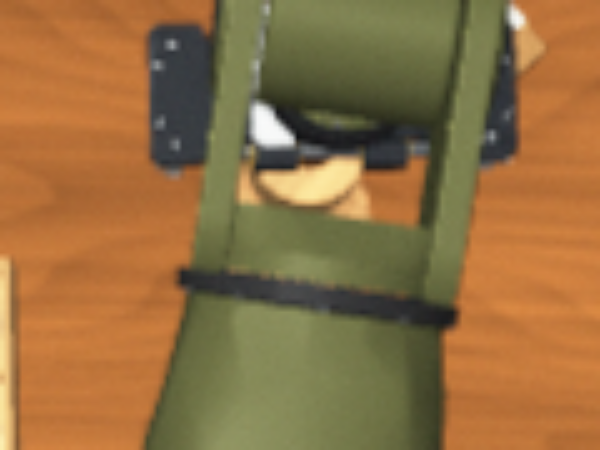

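The view is mostly arm, with the mallet head lifted clear of the mat at (305,180). I'll measure the mat once the arm is out of the way. Moving over the post.

Emit:
{"api": "apply_moves", "payload": {"plan": [-11, -20, 0, 0, -11, -30, 0, 0, -11, -30, 0, 0, -11, -30, 0, 0, -11, -30, 0, 0, -11, -30, 0, 0, -11, -30, 0, 0, -11, -30, 0, 0, -11, -30, 0, 0, -10, -27, 0, 0, 0, 0, 0, 0, 0, 0, 0, 0, 0, 0, 0, 0]}}

```text
time_s: 49.95
ee_pos: [0.5458, 0.2374, 0.29]
eef_rot: [3.141, 0.001, 0.047]
force: [-0.2, -0.8, -4.3]
grip_width: 0.0292
grip_force: 45.0
```

Run:
```python
from h import *
go((0,-.0006),.252); print(monitor.get_obs()['force'])
for n in('top','scene'):
  c=cam(n); w=cloud(c); k=(w[...,2]>.0022)&(w[...,2]<.008)&(np.hypot(w[...,0]-.66,w[...,1]+.04)<.085)
  l=cv2.morphologyEx(k.astype(np.uint8),cv2.MORPH_OPEN,np.ones((3,3)))>0
  p=w[l][:,:2].astype(np.float32); print(n,cv2.minEnclosingCircle(p),p.mean(0),len(p))
  cs,_=cv2.findContours(l.astype(np.uint8),0,1); print(cv2.fitEllipse(max(cs,key=len)))
  [print('bulk',*b) for b in blobs(w,.18,.31,(.48,.62,.15,.32),20)] if n=='scene' else 0
```

```text
at [ 0.     -0.0012] 0.29 rot [3.141e+00 1.200e-03 4.710e-02] tool mm [-0.  -0.6 38. ] spin -0.0006 t 49.95 gw 0.0292
[-0.17626027 -0.7809889  -4.27920459]
top ((0.6705816388130188, -0.02449059672653675), 0.0351283885538578) [ 0.67691153 -0.02579485] 30
((292.0, 153.5), (2.4083189964294434, 4.013864994049072), 0.0)
scene ((0.6697663068771362, -0.046555295586586), 0.05976978316903114) [ 0.66636866 -0.0552823 ] 146
((250.17218017578125, 256.4991455078125), (3.9514894485473633, 8.134389877319336), 61.7369499206543)
bulk [369. 204.] 850 [0.5667 0.2356 0.2638] [0.5527 0.2359 0.0346] 0.2785
```

Emit:
{"api": "apply_moves", "payload": {"plan": [0, 0, 10, 0, 0, 0, 10, 0, 0, 0, 8, 0, 0, 0, 5, 0, 0, 0, 2, 0, 0, 0, 2, 0, 0, 0, 2, 0, 0, 0, 2, 0]}}

```text
time_s: 50.85
ee_pos: [0.5457, 0.2382, 0.25]
eef_rot: [-3.141, -0.0, 0.048]
force: [-0.0, 0.1, -4.5]
grip_width: 0.0295
grip_force: 45.0
```

Emit:
{"api": "apply_moves", "payload": {"plan": [0, 0, 2, 0, 0, 0, 2, 0]}}

```text
time_s: 51.05
ee_pos: [0.5459, 0.2383, 0.2467]
eef_rot: [-3.141, -0.002, 0.048]
force: [-1.7, -0.7, 5.3]
grip_width: 0.0294
grip_force: 45.0
```

Emit:
{"api": "apply_moves", "payload": {"plan": [0, 0, 2, 0, 0, 0, 2, 0, 0, 0, 2, 0]}}

```text
time_s: 51.35
ee_pos: [0.546, 0.2384, 0.2416]
eef_rot: [-3.141, -0.003, 0.048]
force: [-1.7, 0.1, 8.6]
grip_width: 0.0293
grip_force: 45.0
```

Run:
```python
from h import *
w=cloud(cam('scene'))
for z in (.08,.085,.09): [print('s',*b[1:],cf(b[3]).round(4)) for b in blobs(w,z,z+.01,(.51,.6,.2,.27),30)]
print(monitor.get_obs()['force'])
```

```text
s 37 [0.5538 0.2559 0.0878] [0.5525 0.2546 0.0181] 0.0883 [0.0076 0.0158]
s 174 [0.5557 0.2379 0.0902] [0.551  0.2381 0.0291] 0.0902 [ 0.0053 -0.0007]
s 38 [0.5481 0.2221 0.0923] [0.5456 0.2234 0.0175] 0.0921 [-0.0008 -0.0151]
[-0.16361099 -1.20665718  2.85176906]
```

Emit:
{"api": "apply_moves", "payload": {"plan": [0, 0, 2, 0, 0, 0, 2, 0, 0, 0, 2, 0]}}

```text
time_s: 51.7
ee_pos: [0.5461, 0.2383, 0.2356]
eef_rot: [-3.141, -0.003, 0.048]
force: [-1.5, -0.9, 8.4]
grip_width: 0.0295
grip_force: 45.0
```

Emit:
{"api": "apply_moves", "payload": {"plan": [0, 0, 2, 0, 0, 0, 1, 0]}}

```text
time_s: 51.9
ee_pos: [0.5462, 0.2384, 0.2337]
eef_rot: [-3.14, -0.004, 0.048]
force: [-4.0, -1.4, 22.2]
grip_width: 0.0295
grip_force: 45.0
```

Run:
```python
from h import *
w=cloud(cam('scene'))
for z in (.075,.08,.085): [print('s',*b[1:],cf(b[3]).round(4)) for b in blobs(w,z,z+.01,(.51,.6,.2,.27),30)]
print(monitor.get_obs()['force'],monitor.get_obs()['ee_pos'])
```

```text
s 160 [0.5563 0.2376 0.0813] [0.551  0.2383 0.028 ] 0.0815 [ 0.0053 -0.0005]
s 152 [0.5558 0.2373 0.0831] [0.5508 0.2378 0.0275] 0.0826 [ 0.0051 -0.0009]
[-3.33854276 -1.8238417  16.43938569] [0.54618167 0.23834682 0.23369899]
```

Emit:
{"api": "apply_moves", "payload": {"plan": [0, 0, 0.5, 0, 0, 0, 0, 0, 0, 0, 0, 0]}}

```text
time_s: 52.25
ee_pos: [0.5462, 0.2383, 0.2337]
eef_rot: [-3.14, -0.005, 0.048]
force: [-3.5, -1.0, 18.9]
grip_width: 0.0297
grip_force: 45.0
```

Emit:
{"api": "apply_moves", "payload": {"plan": [0, 0, -10, 0, 0, 0, -25, 0, 0, 0, -25, 0, 0, 0, 0, 0, 0, 0, 0, 0]}}

```text
time_s: 52.75
ee_pos: [0.5456, 0.2381, 0.2894]
eef_rot: [3.141, 0.001, 0.048]
force: [0.5, -0.1, -5.5]
grip_width: 0.0295
grip_force: 45.0
```

Run:
```python
from h import *
c=cam('scene'); w=cloud(c); im=c['image']
for z in (.075,.08): [print('s',*b[1:],cf(b[3]).round(4)) for b in blobs(w,z,z+.01,(.51,.6,.2,.27),30)]
go((.1089,-.2873),.0608); print(monitor.get_obs()['force'])
save('mat2.png',cv2.resize(im[220:300,200:320],None,fx=5,fy=5))
for n in('scene','top'):
  c=cam(n) if n=='top' else c; lab=cv2.cvtColor(c['image'],cv2.COLOR_RGB2HSV)
  u0,v0=(254,266) if n=='scene' else (297,164)
  print(n,lab[v0-2:v0+3:2,u0-2:u0+3:2].reshape(-1,3).tolist(),'bench',lab[v0+20:v0+26:3,u0+25:u0+31:3].reshape(-1,3).tolist())
```

```text
s 154 [0.5563 0.2376 0.0813] [0.5502 0.2373 0.0273] 0.0815 [ 0.0044 -0.0014]
s 113 [0.5594 0.2331 0.0832] [0.5509 0.2369 0.0266] 0.0827 [ 0.0051 -0.0018]
at [-0.0004 -0.0004] 0.2886 rot [3.141e+00 2.000e-03 4.780e-02] tool mm [109.3 286.9 227.8] spin 0.0001 t 52.8 gw 0.0293
[ 0.01792258 -0.60710825 -4.8411955 ]
scene [[15, 147, 189], [15, 149, 173], [14, 148, 186], [15, 148, 202], [15, 147, 187], [15, 144, 205], [15, 144, 211], [15, 149, 193], [15, 148, 193]] bench [[12, 189, 146], [12, 183, 142], [12, 181, 142], [13, 190, 142]]
top [[15, 137, 201], [17, 127, 235], [17, 132, 233], [18, 126, 238], [17, 130, 232], [17, 128, 235], [16, 135, 227], [16, 138, 201], [16, 135, 225]] bench [[13, 175, 198], [13, 176, 196], [13, 179, 197], [14, 176, 201]]
```

View pics/mat2.png

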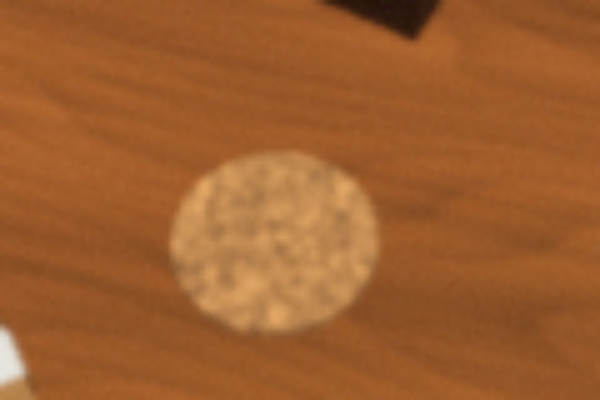

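The empty mat is an ellipse centred at about crop (275,242), image (255,268). I'll cast it onto z=0.004 from both views.

Run:
```python
from h import *
for n,box,s in(('scene',(225,290,235,300),168),('top',(270,325,135,190),155)):
  c=cam(n); K=np.array(c['mtx']); S=cv2.GaussianBlur(cv2.cvtColor(c['image'],cv2.COLOR_RGB2HSV),(5,5),0)
  u0,u1,v0,v1=box; m=(S[v0:v1,u0:u1,1]<s).astype(np.uint8)
  cs,_=cv2.findContours(m,0,1); k=max(cs,key=cv2.contourArea).reshape(-1,2)+[u0,v0]
  r=np.c_[k,np.ones(len(k))]@np.linalg.inv(K).T@c['R']; o=-c['R'].T@c['t']
  P=o+r*((.004-o[2])/r[:,2])[:,None]; print(n,cv2.minEnclosingCircle(P[:,:2].astype(np.float32)))
```

```text
scene ((0.6682797074317932, -0.04463370889425278), 0.06093892455101013)
top ((0.6643401980400085, -0.044257476925849915), 0.060699667781591415)
```

Emit:
{"api": "apply_moves", "payload": {"plan": [11, 20, 0, 0, 11, 30, 0, 0, 11, 30, 0, 0, 11, 30, 0, 0, 11, 30, 0, 0, 11, 30, 0, 0, 11, 30, 0, 0, 11, 30, 0, 0, 11, 30, 0, 0, 9, 27, 0, 0, 0, 0, 0, 0, 0, 0, 30, 0, 0, 0, 30, 0, 0, 0, 30, 0, 0, 0, 30, 0, 0, 0, 30, 0, 0, 0, 30, 0, 0, 0, 20, 0, 0, 0, 10, 0, 0, 0, 0, 0]}}

```text
time_s: 54.95
ee_pos: [0.6664, -0.0429, 0.0789]
eef_rot: [-3.141, 0.003, 0.048]
force: [0.5, -0.1, -4.2]
grip_width: 0.0295
grip_force: 45.0
```

Run:
```python
from h import *
go(cf((.667,-.044)),.0608); print(monitor.get_obs()['force'])
```

```text
at [ 0.1072 -0.2868] 0.0789 rot [-3.1411e+00  2.5000e-03  4.8000e-02] tool mm [ 0.5  1.1 18.1] spin 0.0003 t 54.95 gw 0.0295
[ 0.54702187 -0.11536183 -4.17821638]
```

Emit:
{"api": "apply_moves", "payload": {"plan": [0, 1, 8, 0, 0, 0, 5, 0, 0, 0, 2, 0, 0, 0, 1, 0, 0, 0, 0, 0, 0, 0, 0, 0]}}

```text
time_s: 55.55
ee_pos: [0.6674, -0.0444, 0.0647]
eef_rot: [3.141, -0.0, 0.048]
force: [-0.3, -0.2, -4.5]
grip_width: 0.0295
grip_force: 45.0
```

Emit:
{"api": "apply_moves", "payload": {"plan": [0, 0, 1, 0, 0, 0, 0, 0]}}

```text
time_s: 55.75
ee_pos: [0.6673, -0.0443, 0.0633]
eef_rot: [-3.142, -0.0, 0.048]
force: [-0.3, 0.3, -4.5]
grip_width: 0.0293
grip_force: 45.0
```

Emit:
{"api": "apply_moves", "payload": {"plan": [0, 0, 1, 0, 0, 0, 0, 0]}}

```text
time_s: 55.95
ee_pos: [0.6672, -0.0444, 0.0622]
eef_rot: [-3.142, 0.0, 0.048]
force: [0.6, 0.3, -4.2]
grip_width: 0.0294
grip_force: 45.0
```

Emit:
{"api": "apply_moves", "payload": {"plan": [0, 0, 1, 0, 0, 0, 0, 0]}}

```text
time_s: 56.15
ee_pos: [0.6672, -0.0443, 0.0611]
eef_rot: [-3.142, 0.0, 0.048]
force: [0.3, -0.0, -4.7]
grip_width: 0.0292
grip_force: 45.0
```

Emit:
{"api": "apply_moves", "payload": {"plan": [0, 0, 1, 0, 0, 0, 0, 0]}}

```text
time_s: 56.35
ee_pos: [0.6675, -0.0444, 0.0608]
eef_rot: [3.141, -0.001, 0.048]
force: [-0.2, -1.0, 0.8]
grip_width: 0.0294
grip_force: 45.0
```

Emit:
{"api": "apply_moves", "payload": {"plan": [0, 0, 0, 0, 0, 0, 0, 0, 0, 0, 0, 0, 0, 0, 0, 0], "hand": 0.6}}

```text
time_s: 56.75
ee_pos: [0.6674, -0.0443, 0.0605]
eef_rot: [3.142, -0.0, 0.048]
force: [0.7, -0.2, 1.1]
grip_width: 0.0582
grip_force: 0.0
```

Emit:
{"api": "apply_moves", "payload": {"plan": [0, 0, -10, 0, 0, 0, -25, 0, 0, 0, -30, 0, 0, 0, -30, 0, 0, 0, -30, 0, 0, 0, -30, 0, 0, 0, -10, 0, -20, 40, 0, 0, -20, 40, 0, 0, -20, 40, 0, 0, -20, 40, 0, 0, -20, 40, 0, 0, -20, 40, 0, 0, 0, 0, 0, 0, 0, 0, 0, 0, 0, 0, 0, 0]}}

```text
time_s: 58.35
ee_pos: [0.5592, -0.2889, 0.225]
eef_rot: [-3.141, 0.0, 0.049]
force: [-0.3, -0.7, 0.4]
grip_width: 0.0752
grip_force: 0.0
```

Run:
```python
from h import *
for j in jars(): print(*j)
c=cam('top'); w=cloud(c)
[print('top',*b[1:],cf(b[3]).round(4)) for b in blobs(w,.135,.2,(.4,.75,-.15,.3),20)]
[print('flange',*b[1:],cf(b[3]).round(4)) for b in blobs(w,.077,.088,(.51,.58,.2,.27),20)]
[print('bottle',*b[1:]) for b in blobs(w,.135,.2,(.38,.75,.4,.55),20)]
save('end.png',c['image'][100:300,80:440].repeat(2,0).repeat(2,1))
```

```text
[0.5856 0.1745 0.0283] [ 0.0368 -0.0658] 0.1088
[0.5777 0.3057 0.0287] [0.0352 0.0656] 0.109
[0.5138 0.1721 0.028 ] [-0.035  -0.0648] 0.1092
[0.5022 0.3039 0.0278] [-0.0403  0.0674] 0.1092
top 74 [ 0.6667 -0.0435  0.1522] [ 0.6671 -0.0435  0.015 ] 0.1528 [ 0.1078 -0.2875]
top 181 [0.5452 0.2367 0.1741] [0.5458 0.2387 0.022 ] 0.1754 [0.0001 0.0002]
flange 73 [0.5411 0.2262 0.0819] [0.5452 0.2374 0.0264] 0.0812 [-0.0006 -0.0011]
bottle 72 [0.6623 0.4631 0.1486] [0.6635 0.4642 0.0141] 0.149
bottle 289 [0.5634 0.5011 0.1539] [0.5648 0.5092 0.033 ] 0.1511
bottle 377 [0.4159 0.4601 0.1672] [0.4145 0.472  0.0368] 0.1669
```

View pics/end.png

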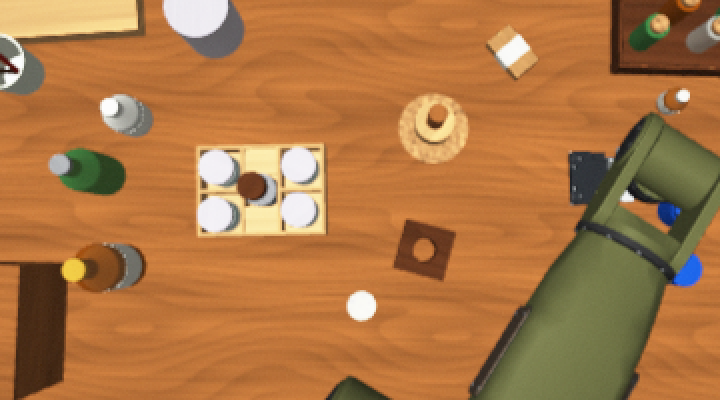

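The final view shows the four jars in their cells, with lids around (218,167), (300,165), (217,215) and (300,210). The post is home (knob (253,186), top at 0.175), the mallet is on its mat at (433,125), and the bottles haven't moved. Handing in.

```bash
python3 -c "
from station import ctrl
print(ctrl.hand_in())"
```

```text
the job is handed in; nothing more can be done
None
```

I handed the job in at about 58 s of the 192 s limit, but no verdict came back; by the last camera check all four jars stood in their cells, the post was tapped home, the mallet was back on its mat and the three bottles had not moved.

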